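# Slide a steel pedestal into the welding fixture and clamp its lug

## Task

Get the steel pedestal ready for welding: push it across the table, low on its box foot so that it slides and does not rock, until the foot sits flat against the long back fence and also flat against the stop block, with its lug under the open toggle clamp beside that block. Then push that clamp's handle over toward the pedestal until the clamp foot is right down on the lug. Only push: nothing is gripped or lifted, the tall post is not to be pushed on, and the loose tube, tin and pin around the work stay where they are.

Things in the scene. Friction and masses are not known exactly. Their poses are not given: they have to be found in the camera images.
- pedestal: Loose pedestal of bare dark steel, about 1.6 kg: closed box foot 120 x 120 mm, 55 mm tall; on its middle a 40 mm square post with a 56 mm square head plate (241 mm tall in all). Origin: centre of the foot's underside; foot faces at x, y = +-60 mm; z up. Friction on the table about 0.6: pushed on the foot it slides, pushed above about 80 mm it may tip.
- lug (a point): Point on top of the pedestal's lug where the clamp foot must land. The lug is a flat bar 10 mm thick and 32 mm wide (along the pedestal's x) that lies on the table and sticks out 44 mm from the foot's +y face; this point is 26 mm out from that face, at pedestal x = 31, y = 86, z = 10 mm.
- post: The pedestal's post with its head plate, rigidly part of the pedestal, same axes. Origin: at the bottom of the post, 55 mm above the pedestal's origin. Not to be pushed on.
- fixture: Fixture bolted to the table. Origin and axes: where the pedestal's own origin and axes come when it is seated. Fence: steel angle, upright 50 mm tall, face at x = +60 mm, from y = -210 to +70 mm, foot and bolts behind it. Toggle clamp on a 7 mm riser (y = 114 to 198 mm) in the plane x = 31 mm, its arm toward -y; shut, its foot comes down at y = 86 mm.
- stop_face (a point): Middle of the lower edge of the stop block's face (fixture x = -33, y = +60, z = 0 mm). The stop block is a 50 mm steel cube with a hole in its top, fixed to the fixture; the face looks to the fixture's -y and spans x = -58 to -8 mm, the block spans y = 60 to 110 mm.
- clamp_lever (a joint): Hinge of the fixture's toggle clamp, rad, about the fixture's x through y = 150, z = 41 mm. 0.96 = wide open (foot raised, handle leaning to the fixture's +y), 0 = shut; on the lug it stops at about 0.02. Stiff with friction (about 2 N at the handle), no spring: it stays where it is left. Another such clamp at the table's left edge plays no part.
- handle_tip (a point): Free end of the round grip (20 mm thick, 75 mm long) of the fixture clamp's handle, on its axis, 120 mm from the hinge axis. Shut: fixture x = 31, y = 164, z = 160 mm, the grip running from there down and outward to y = 181, z = 87 mm. Wide open: about y = 256, z = 97 mm. It swings up and to the fixture's -y as the clamp shuts.
- tube_offcut: Bystander: short steel tube standing upright, 43 mm across, 60 mm tall; origin at the centre of its underside.
- bolt_tin: Bystander: open tin of bolts, 78 mm across, 82 mm tall; origin at the centre of its underside.
- table_pin: Bystander: dark table pin standing on its head, 29 mm across, 68 mm tall; origin at the centre of its underside.

How it is judged:
By the outcome, as a careful person would: the job done as asked, in the order asked, and still so for the second after the job is handed in, with the robot touching nothing.
It also fails if it takes over 64 s, if anything falls off the work surface, if the arm or the gripper's body presses on something with over 40 N, if the wrist force passes 120 N, or if a joint passes its speed limit or range.

## Robot

A 6-joint arm with a two-finger parallel gripper is mounted at the origin on the work surface; the furniture and walls round the work are solid. World frame = base frame: x ahead of the robot, y to its left, z up, the work surface at z = 0. Lengths are in m, angles in degrees, forces in N, time in s.
With the tool pointing down it reaches from about 0.35 to 0.875 m from the base axis. Payload 4.2 kg.
Tool frame: the origin (TCP) lies midway between the tips of the shut fingers; the grasp point (between the pads) lies r.grasp_offset behind it (r.grasp_offset is the distance from the TCP to the grasp point, in m); z points along the fingers, y is the direction in which the jaws open and shut (so a half turn about z gives the same grasp; the last joint's range is limited). The gripper opens to 87 mm and grips with 3 to 60 N. Pads are 19 mm wide; open, the fingers measure 117 mm over their backs; the gripper's body (75 mm by 190 mm) begins 51 mm behind the grasp point.
Start: joints at [-53.652, 22.042, 0.453, 0, -68.411, -14.817], TCP at [0.229, -0.581, 0.223] pointing down, gripper open.
Joint ranges: [-179.83, 179.83], [-69.29, 118.12], [-61.27, 80.66], [-181.25, 117.63], [-171.15, -9.14], [-177.46, 177.46]. Speed limits (degrees/s): [159.86, 159.86, 180, 180, 180, 180].

## Interface

Orientations are given as a 3x3 rotation matrix whose columns are the frame's x, y, z axes.
In Python, from station import sense, optics, r gives the robot as it stands. The module is installed in compiled form; this text tells all that it offers.
- The arm moves only by the tool servo_tool, never from a script. Its argument "deltas" is a list of rows, each an object with "slide": the shift along the tool's x, y, z in units of 25 mm (1.0 is 25 mm), a list of three; "spin": the turn about the tool's z in units of 8 degrees (1.0 is 8 degrees). A call has 1 to 10 rows; each row shifts and turns the pose as measured when the row begins, along the tool's axes as they then stand; what a row does not reach is not made up. A row lasts 1/10 s, in which the tool goes at most 50 mm and 8.59 degrees, less where a joint would pass 70% of its speed; a pose out of reach is approached as far as the arm can. A call is refused whole if a number of a shift passes 1 or a number of a turn 1, either way. A call with a gripper value outside its range is refused whole. "gripper" is the closure in counts, from 0 (fully open) to 255 (shut), set as the call begins (left out, the last holds). The fingers move at their own pace and stop on an object; the grip force is fixed at half the most. Time passes only in rows, so rows that do not move let the fingers close. It gives the time, the measured TCP pose, the force and the opening at its end, in the units of the state.
- sense(): the state, without advancing time (a new reading comes with each control period).
- optics.capture(name): name is "scene" or "top" or "wrist"; returns a dict with "frame" (400x640x3 uint8, red, green, blue), "camera_matrix" (3x3 intrinsics, pixels), "eye" and "rotation" of the camera in the world. Camera axes: x right, y down, z forward; pixel columns grow to the right and rows downward; lengths in m; the calibration is good to about 2 mm. The wrist camera is an equidistant fisheye: a pixel r from the principal point sees the ray r / f radians off the axis. A picture is of the moment at which its call begins. There is no depth.
- r.finish_job(): hands the job in, once; it reports no verdict.
The state is a dict: "time_s": time; "joints": joint angles; "joint_velocities": joint speeds; "effort": joint torques, N m; "tcp_pos": TCP position; "ee_rot": TCP orientation; "wrist_force": force on the tool from outside, world axes, zero at the start; "moment": the same for the moment, N m; "gripper_width": opening from 0.0 (shut) to 1.0 (fully open).
Only numpy, scipy, OpenCV 4.12 (cv2) and the standard library are available. Lean on these libraries where they do the work, as an engineer would, in place of code of your own. Each camera call takes 0.05 s, during which the arm holds its last target.

## Working session

There is one attempt and no reset: what is moved stays moved. The work goes in short steps, Python scripts to look and compute and a tool call to move; the robot and the scene stay as the last step left them, time stands still between calls to the robot, and variables do not carry over. Pictures are saved under pics/ and viewed, and the job is handed in when it is done.

Besides the shell and the picture viewer there is one more tool, called as name(argument=value, ...) on one line, values as JSON. servo_tool: Moves the arm, as the interface text tells. Its arguments: {"type":"object","properties":{"deltas":{"type":"array"},"gripper":{"type":"number"}},"required":["deltas"]}

```bash
mkdir -p pics
cat > h.py <<'E'
import numpy as np, cv2
from station import sense, optics, r
def cap(n,fn):
    c=optics.capture(n); cv2.imwrite('pics/'+fn,c['frame'][:,:,::-1]); np.savez('pics/'+fn+'.npz',**{k:np.asarray(v) for k,v in c.items()}); return c
def load(fn): return dict(np.load('pics/'+fn+'.npz'))
def ray(c,p):
    K=c['camera_matrix']; d=np.array([(p[0]-K[0,2])/K[0,0],(p[1]-K[1,2])/K[1,1],1.]); return c['rotation']@d
def onz(c,p,z):
    d=ray(c,p); e=c['eye']; return e+d*(z-e[2])/d[2]
def proj(c,X):
    q=c['rotation'].T@(np.asarray(X)-c['eye']); q=c['camera_matrix']@q; return q[:2]/q[2]
E
python3 - <<'E'
from h import *
for n in('scene','top','wrist'):
    c=cap(n,n+'0.png'); print(n,c['eye'],c['rotation'].round(3).tolist(),c['camera_matrix'].tolist())
print(sense(), r.grasp_offset)
E
```

```text
scene [-0.27241775  0.75341215  0.62214199] [[-0.739, -0.248, 0.626], [-0.673, 0.307, -0.673], [-0.025, -0.919, -0.394]] [[488.41701382081936, 0.0, 321.30053747730534], [0.0, 488.41701382081936, 198.8881773810926], [0.0, 0.0, 1.0]]
top [ 0.25922599 -0.08698582  1.40104314] [[0.018, -0.984, 0.178], [-1.0, -0.019, -0.003], [0.006, -0.178, -0.984]] [[433.6307127620062, 0.0, 318.22524554452275], [0.0, 433.6307127620062, 198.97052243742684], [0.0, 0.0, 1.0]]
wrist [ 0.16256706 -0.60870519  0.38347191] [[-0.368, 0.898, 0.241], [0.93, 0.355, 0.097], [0.002, 0.259, -0.966]] [[309.70691628693146, 0.0, 319.3959148344875], [0.0, 309.70691628693146, 202.3445619370138], [0.0, 0.0, 1.0]]
{'time_s': 0.15, 'joints': array([-5.36506034e+01,  2.20811731e+01,  3.97950144e-01, -2.01308197e-02,
       -6.84117194e+01, -1.48174233e+01]), 'joint_velocities': array([-0.03854086, -0.09731219,  0.2871973 ,  0.10566089,  0.14792282,
       -0.07226154]), 'effort': array([-7.90434915e-04, -3.91052806e+01,  1.87586957e+01,  4.22231242e+00,
        1.23742796e-02, -1.37937041e-04]), 'tcp_pos': array([ 0.22924138, -0.58095224,  0.22170768]), 'ee_rot': array([[-9.30260400e-01, -3.66899266e-01, -7.19005109e-04],
       [-3.66899955e-01,  9.30259151e-01,  1.52824369e-03],
       [ 1.08149593e-04,  1.68546753e-03, -9.99998574e-01]]), 'wrist_force': array([ 0.98395257, -0.4971394 ,  0.33459977]), 'moment': array([ 0.00707922, -0.04198275, -0.03158367]), 'gripper_width': 1.001217576984109} 0.0187
```

View pics/scene0.png

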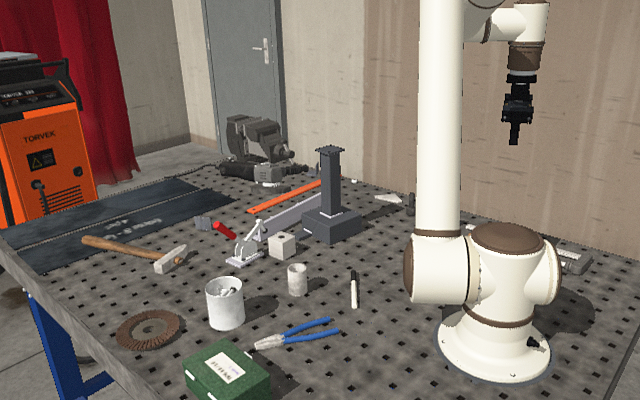

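View pics/top0.png

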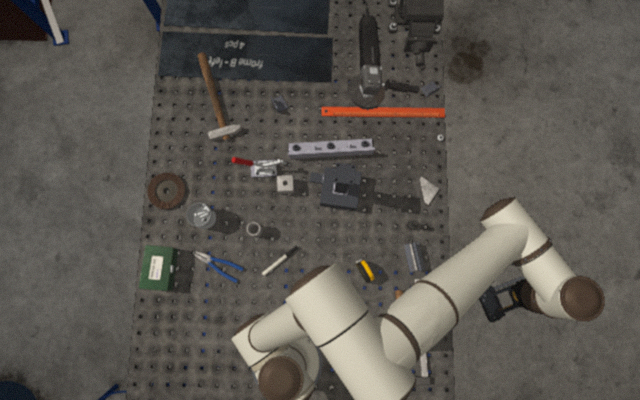

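View pics/wrist0.png

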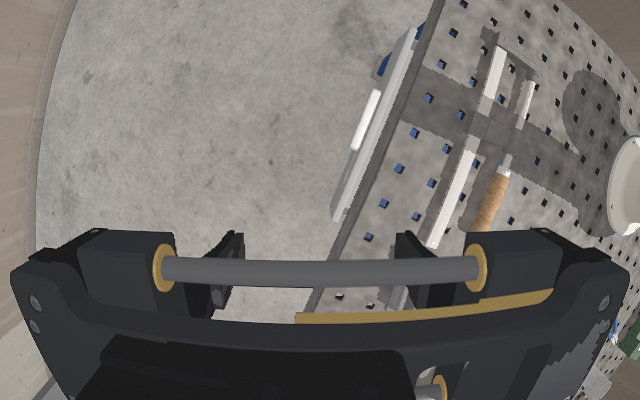

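The top view has the fence at about (330,149), stop block at (285,184), clamp at (262,168), and the pedestal foot at (340,187) with its lug to the left. I'll enlarge that area.

Run:
```python
from h import *
c=load('top0.png'); f=c['frame'][120:245,220:400,::-1]
f=cv2.convertScaleAbs(f,alpha=1.6,beta=20)
cv2.imwrite('pics/top0z.png',cv2.resize(f,None,fx=4.4,fy=4.4,interpolation=cv2.INTER_CUBIC))
c=load('scene0.png'); f=c['frame'][130:310,190:400,::-1]
f=cv2.convertScaleAbs(f,alpha=1.6,beta=20)
cv2.imwrite('pics/scene0z.png',cv2.resize(f,None,fx=3.3,fy=3.3,interpolation=cv2.INTER_CUBIC))
```

```text
(no output)
```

View pics/top0z.png

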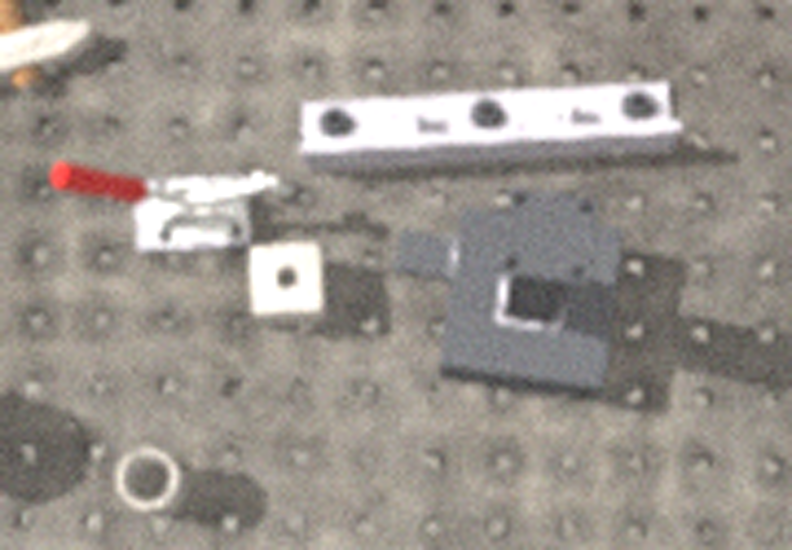

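View pics/scene0z.png

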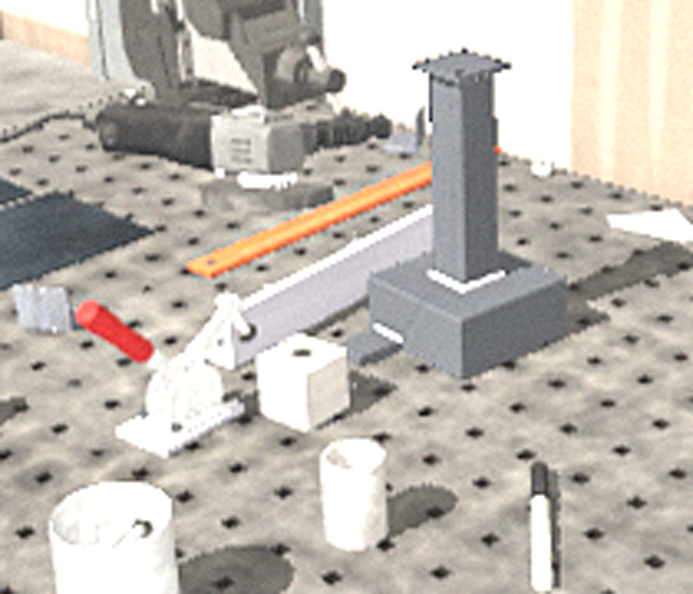

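Run:
```python
from h import *
c=load('top0.png')
z=lambda u,v:((u)/4.4+220-.4,(v)/4.4+120-.4)
def show(n,pts,h):
    for p in pts: print(n,onz(c,z(*p),h).round(4))
show('block',[(248,245),(322,240),(325,312),(252,316)],.05)
show('fence top front',[(303,152),(680,126)],.05)
show('fence bot',[(305,170),(672,145)],.0)
show('foot',[(460,212),(620,232),(603,388),(443,368)],.055)
show('lug end',[(400,232),(397,268)],.01)
show('tube',[(149,477)],.06)
show('handle tip',[(62,176)],.097)
show('pin?',[((418-220)*4.4,(226-120)*4.4)],.068)
f=c['frame'][60:320,380:460,::-1]; f=cv2.convertScaleAbs(f,alpha=1.6,beta=20)
a=cv2.resize(f,None,fx=2.3,fy=2.3,interpolation=cv2.INTER_CUBIC)
d=load('scene0.png'); g=cv2.convertScaleAbs(d['frame'][150:330,360:620,::-1],alpha=1.6,beta=20)
g=cv2.resize(g,None,fx=2.3,fy=2.3,interpolation=cv2.INTER_CUBIC)
o=np.zeros((600,800,3),np.uint8); o[:a.shape[0],:a.shape[1]]=a; o[:g.shape[0],190:190+g.shape[1]]=g; cv2.imwrite('pics/pin.png',o)
```

```text
block [0.5781 0.0457 0.05  ]
block [ 0.5829 -0.0079  0.05  ]
block [ 0.5296 -0.0116  0.05  ]
block [0.5256 0.041  0.05  ]
fence top front [0.6488 0.0079 0.05  ]
fence top front [ 0.6741 -0.2687  0.05  ]
fence bot [0.6492 0.0095 0.    ]
fence bot [ 0.6743 -0.2693  0.    ]
foot [ 0.6045 -0.1078  0.055 ]
foot [ 0.5918 -0.2241  0.055 ]
foot [ 0.477 -0.212  0.055]
foot [ 0.4893 -0.0974  0.055 ]
lug end [ 0.5998 -0.0638  0.01  ]
lug end [ 0.5721 -0.0621  0.01  ]
tube [0.4066 0.1086 0.06  ]
handle tip [0.6144 0.1739 0.097 ]
pin? [ 0.4226 -0.3996  0.068 ]
```

View pics/pin.png

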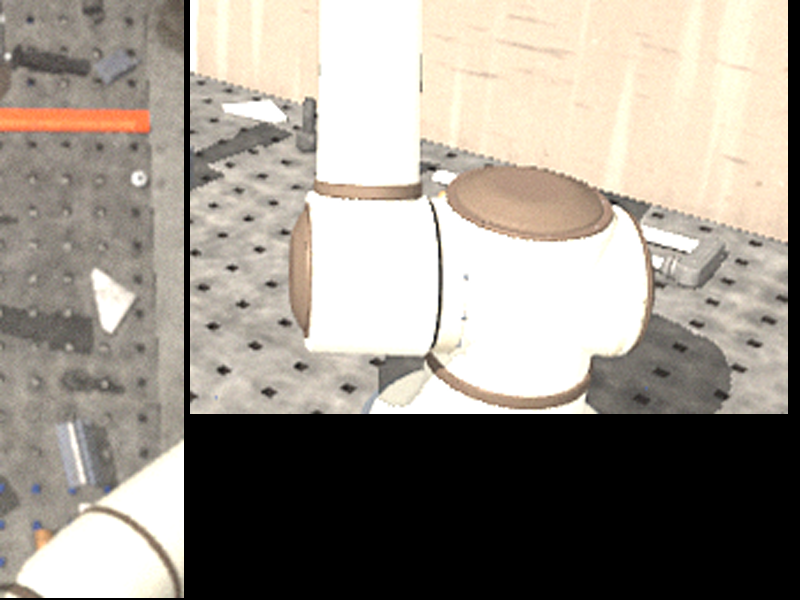

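The pin is the dark stub near top (414,225), world about (0.42,-0.40). My estimates agree with the given sizes (fence 278 mm, block about 53 mm, foot about 116 mm):

- **Fixture:** origin at about (0.595,-0.066), yaw 5.2°.
- **Pedestal:** at about (0.541,-0.160), yaw -6.1°.

Plan: spread the fingers, push +x square against the fence, then +y against the stop, then push the handle.

servo_tool(deltas=[{"slide":[0,0.5,0],"spin":1},{"slide":[0,1,0],"spin":1},{"slide":[-0.3,1,0],"spin":0},{"slide":[-0.6,1,0],"spin":0},{"slide":[-0.6,1,0],"spin":0},{"slide":[-0.6,1,0],"spin":0},{"slide":[-0.6,1,0],"spin":0},{"slide":[-0.6,1,0],"spin":0},{"slide":[-0.6,1,0],"spin":0},{"slide":[-0.6,1,0],"spin":0}], gripper=0)

```text
time_s: 1.15
tcp_pos: [0.314, -0.3284, 0.2177]
ee_rot: [[-0.997, -0.076, -0.005], [-0.077, 0.997, 0.008], [0.005, 0.008, -1.0]]
wrist_force: [0.4, -1.1, 0.0]
gripper_width: 1.0
```

```bash
cat >> h.py <<'E'
O=np.array([.595,-.0663]); A=np.radians(5.2); XF=np.array([np.cos(A),np.sin(A)]); YF=np.array([-np.sin(A),np.cos(A)])
def tofix(p): d=np.asarray(p)[:2]-O; return np.array([d@XF,d@YF])*1000
def st():
    s=sense(); R=s['ee_rot']
    print('t',round(s['time_s'],2),'fix mm',tofix(s['tcp_pos']).round(1),'z',round(s['tcp_pos'][2]*1000,1),'toolx dir rel fix',round(np.degrees(np.arctan2(R[1,0],R[0,0]))-5.2,2),'F',s['wrist_force'].round(1),'w',round(s['gripper_width'],2))
    return s
E
python3 - <<'E'
from h import *
st()
print(onz(load('scene0.png'),(412,213),0).round(3))
E
```

```text
t 1.15 fix mm [-303.6 -235.5] z 217.7 toolx dir rel fix -180.81 F [ 0.4 -1.1  0. ] w 1.0
[ 0.432 -0.401  0.   ]
```

servo_tool(deltas=[{"slide":[-0.7,0.8,0],"spin":-0.1},{"slide":[-0.7,0.8,0],"spin":0},{"slide":[-0.7,0.8,0],"spin":0},{"slide":[-0.7,0.8,0],"spin":0},{"slide":[-0.7,0.8,0],"spin":0},{"slide":[-0.7,0.8,0.5],"spin":0},{"slide":[-0.7,0.8,1],"spin":0},{"slide":[0,0,1],"spin":0},{"slide":[0,0,1],"spin":0},{"slide":[0,0,0],"spin":0}])

```text
time_s: 2.15
tcp_pos: [0.428, -0.1664, 0.1289]
ee_rot: [[-0.995, -0.097, -0.001], [-0.097, 0.995, 0.009], [0.001, 0.009, -1.0]]
wrist_force: [-1.1, 0.3, -0.5]
gripper_width: 0.995
```

```bash
python3 -c "
from h import *
st()"
```

```text
t 2.15 fix mm [-175.4  -84.5] z 128.9 toolx dir rel fix -179.64 F [-1.1  0.3 -0.5] w 1.0
```

servo_tool(deltas=[{"slide":[0,-0.2,1],"spin":0},{"slide":[0,0,1],"spin":0},{"slide":[0,0,1],"spin":0},{"slide":[0,0,0.9],"spin":0.05},{"slide":[0,0,0.5],"spin":0},{"slide":[0,0,0],"spin":0}])

```text
time_s: 2.75
tcp_pos: [0.4345, -0.1725, 0.0219]
ee_rot: [[-0.996, -0.091, 0.01], [-0.091, 0.996, 0.006], [-0.01, 0.005, -1.0]]
wrist_force: [0.9, -0.0, 0.4]
gripper_width: 1.001
```

```bash
python3 -c "
from h import *
st(); cap('scene','s1.png')
f=load('s1.png')['frame'][130:310,190:430,::-1]
cv2.imwrite('pics/s1z.png',cv2.resize(f,None,fx=3.3,fy=3.3,interpolation=cv2.INTER_CUBIC))"
```

```text
t 2.75 fix mm [-169.5  -91.2] z 21.9 toolx dir rel fix -179.97 F [ 0.9 -0.   0.4] w 1.0
```

View pics/s1z.png

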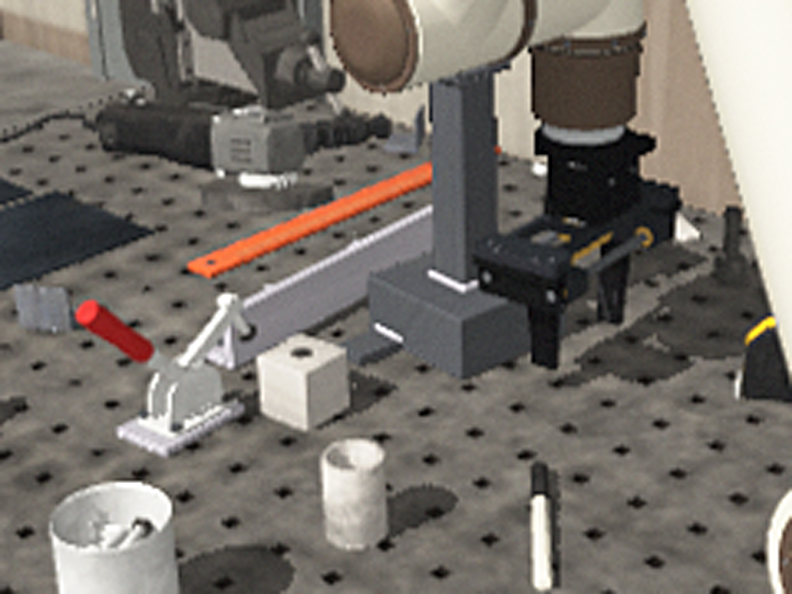

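Run:
```python
from h import *
c=load('scene0.png')
for z in np.arange(.22,.66,.04): print(round(z-.222,2),proj(c,[.229,-.581,z]).round(0))
c=load('s1.png')
for z in np.arange(.02,.5,.04): print(round(z-.022,2),proj(c,[.4345,-.1725,z]).round(0), ((proj(c,[.4345,-.1725,z])-[190,130])*3.3).round(0))
t=cap('top','t1.png'); cv2.imwrite('pics/t1z.png',cv2.resize(t['frame'][90:290,200:440,::-1],None,fx=3.3,fy=3,interpolation=cv2.INTER_CUBIC))
cv2.imwrite('pics/s1u.png',load('s1.png')['frame'][:,:,::-1])
```

```text
-0.0 [513. 140.]
0.04 [515. 126.]
0.08 [517. 112.]
0.12 [519.  97.]
0.16 [521.  82.]
0.2 [523.  67.]
0.24 [525.  51.]
0.28 [527.  35.]
0.32 [529.  19.]
0.36 [531.   2.]
0.4 [534. -15.]
0.44 [536. -33.]
-0.0 [365. 234.] [576. 343.]
0.04 [365. 220.] [577. 299.]
0.08 [365. 207.] [577. 253.]
0.12 [365. 192.] [578. 206.]
0.16 [365. 178.] [578. 158.]
0.2 [365. 163.] [579. 109.]
0.24 [366. 148.] [579.  58.]
0.28 [366. 132.] [580.   6.]
0.32 [366. 116.] [580. -47.]
0.36 [366.  99.] [ 581. -102.]
0.4 [366.  82.] [ 582. -158.]
0.44 [366.  65.] [ 582. -216.]
```

View pics/t1z.png

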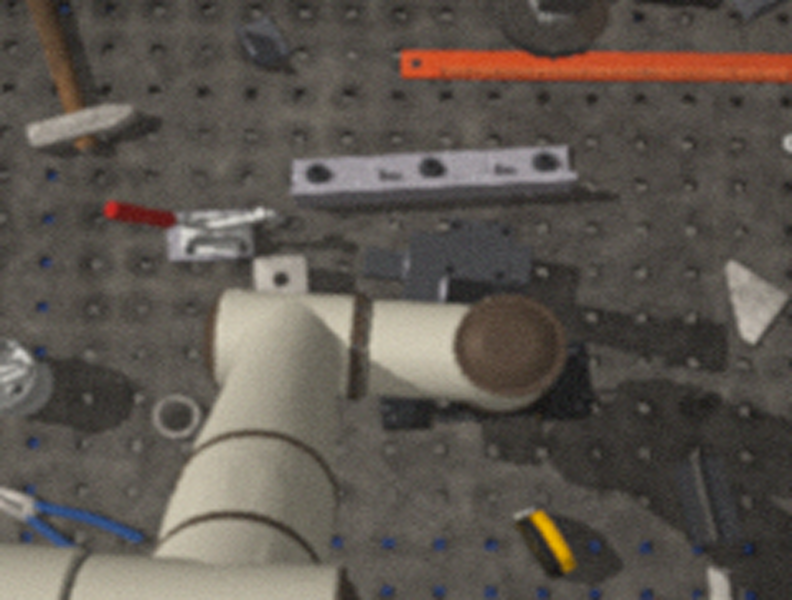

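View pics/s1u.png

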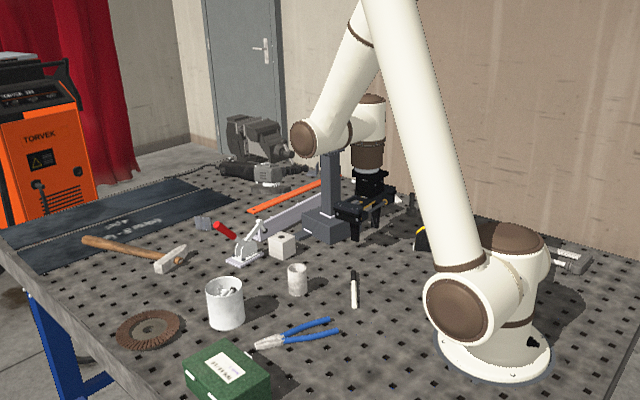

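Run:
```python
from h import *
c=load('s1.png')
u=YF
for s in (.0,.06,.1,.14,.17,.2):
  p=np.array([.4345,-.1725])+s*u
  print(s,[(z,proj(c,[*p,z]).round(0).tolist()) for z in (.24,.26,.28,.3,.34)])
f=c['frame'][80:180,270:410,::-1]
cv2.imwrite('pics/s1w.png',cv2.resize(f,None,fx=5.5,fy=5.5,interpolation=cv2.INTER_CUBIC))
```

```text
0.0 [(0.24, [365.0, 155.0]), (0.26, [366.0, 148.0]), (0.28, [366.0, 140.0]), (0.3, [366.0, 132.0]), (0.34, [366.0, 116.0])]
0.06 [(0.24, [352.0, 162.0]), (0.26, [352.0, 154.0]), (0.28, [352.0, 146.0]), (0.3, [352.0, 138.0]), (0.34, [352.0, 121.0])]
0.1 [(0.24, [343.0, 167.0]), (0.26, [342.0, 158.0]), (0.28, [342.0, 150.0]), (0.3, [342.0, 142.0]), (0.34, [342.0, 125.0])]
0.14 [(0.24, [333.0, 171.0]), (0.26, [332.0, 163.0]), (0.28, [332.0, 155.0]), (0.3, [332.0, 146.0]), (0.34, [332.0, 129.0])]
0.17 [(0.24, [325.0, 175.0]), (0.26, [324.0, 167.0]), (0.28, [324.0, 158.0]), (0.3, [324.0, 150.0]), (0.34, [324.0, 132.0])]
0.2 [(0.24, [316.0, 179.0]), (0.26, [316.0, 171.0]), (0.28, [316.0, 162.0]), (0.3, [316.0, 153.0]), (0.34, [315.0, 135.0])]
```

View pics/s1w.png

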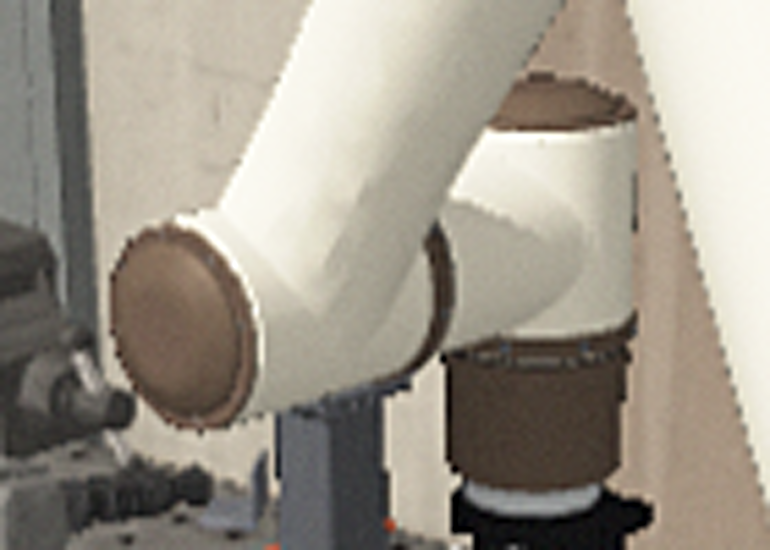

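The tube bottom of the wrist link sits at about z 0.285, so it clears the post head (0.241). I'll start pushing gently.

servo_tool(deltas=[{"slide":[-0.4,0,0],"spin":0},{"slide":[-0.4,0,0],"spin":0},{"slide":[-0.3,0,0],"spin":0},{"slide":[-0.3,0,0],"spin":0},{"slide":[-0.3,0,0],"spin":0},{"slide":[-0.3,0,0],"spin":0},{"slide":[-0.3,0,0],"spin":0},{"slide":[-0.3,0,0],"spin":0},{"slide":[0,0,0],"spin":0}])

```text
time_s: 3.75
tcp_pos: [0.4821, -0.1694, 0.0265]
ee_rot: [[-0.996, -0.084, -0.032], [-0.084, 0.996, 0.007], [0.031, 0.009, -0.999]]
wrist_force: [-2.2, 2.0, -1.8]
gripper_width: 0.996
```

```bash
cat >> h.py <<'E'
def look(tag,sc=(130,310,190,430),tp=(120,245,220,400)):
    s=cap('scene','s'+tag+'.png'); t=cap('top','t'+tag+'.png')
    a=cv2.resize(cv2.convertScaleAbs(s['frame'][sc[0]:sc[1],sc[2]:sc[3],::-1],alpha=1.4),(400,300),interpolation=cv2.INTER_CUBIC)
    a=cv2.resize(cv2.convertScaleAbs(s['frame'][sc[0]:sc[1],sc[2]:sc[3],::-1],alpha=1.4),(533,400),interpolation=cv2.INTER_CUBIC)
    cv2.imwrite('pics/z_s'+tag+'.png',cv2.resize(a,(800,600)))
    cv2.imwrite('pics/z_t'+tag+'.png',cv2.resize(cv2.convertScaleAbs(t['frame'][tp[0]:tp[1],tp[2]:tp[3],::-1],alpha=1.6,beta=20),None,fx=4.4,fy=4.4,interpolation=cv2.INTER_CUBIC))
E
python3 -c "
from h import *
st(); look('2')"
```

```text
t 3.75 fix mm [-121.8  -92.5] z 26.5 toolx dir rel fix -180.36 F [-2.2  2.  -1.8] w 1.0
```

View pics/z_s2.png

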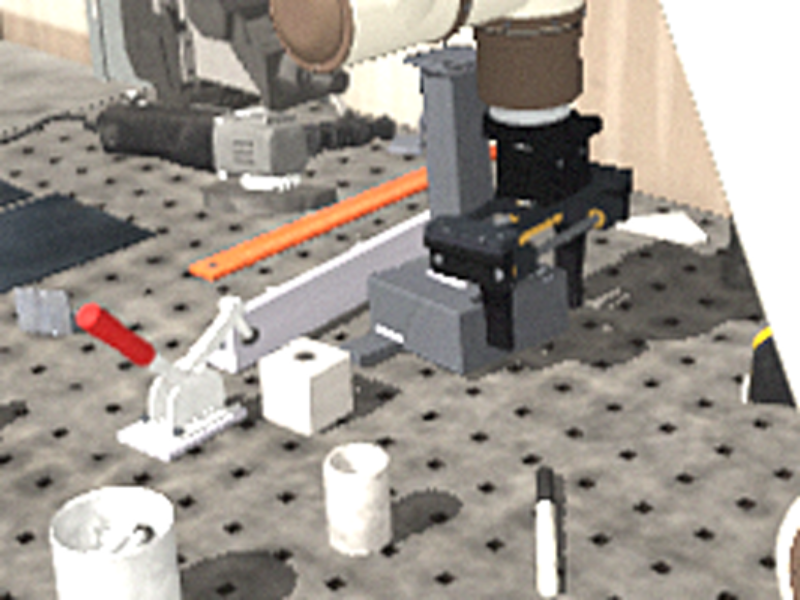

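View pics/z_t2.png

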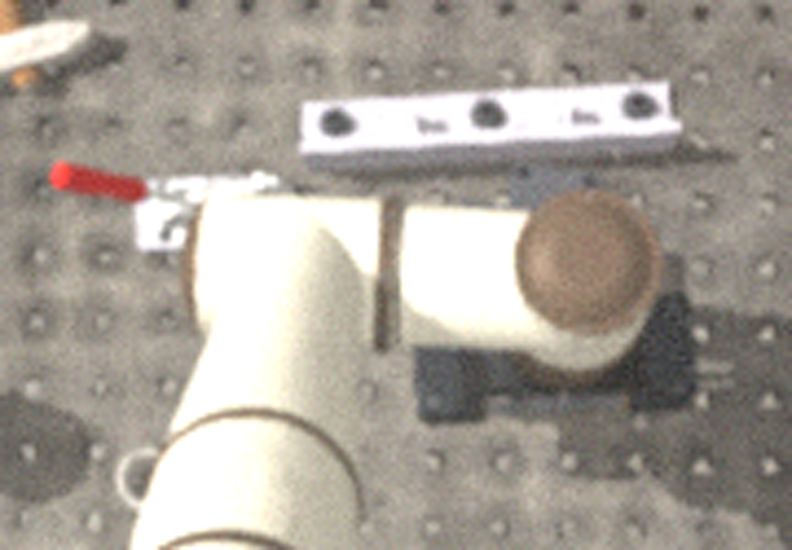

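The tool is tilting under load, 1.8° so far with its top leaning toward the post. I'll back off and see whether that recovers.

servo_tool(deltas=[{"slide":[0.8,0,0],"spin":0},{"slide":[0,0,0],"spin":0}])

```text
time_s: 4.05
tcp_pos: [0.4628, -0.1707, 0.0268]
ee_rot: [[-0.996, -0.084, -0.03], [-0.084, 0.996, 0.007], [0.03, 0.01, -1.0]]
wrist_force: [-0.5, -0.1, -0.2]
gripper_width: 0.997
```

```bash
python3 -c "
from h import *
s=st(); print(s['ee_rot'].round(4).tolist()); look('3')"
```

```text
t 4.05 fix mm [-141.1  -92. ] z 26.8 toolx dir rel fix -180.38 F [-0.5 -0.1 -0.2] w 1.0
[[-0.996, -0.0838, -0.0304], [-0.084, 0.9964, 0.007], [0.0297, 0.0095, -0.9995]]
```

View pics/z_s3.png

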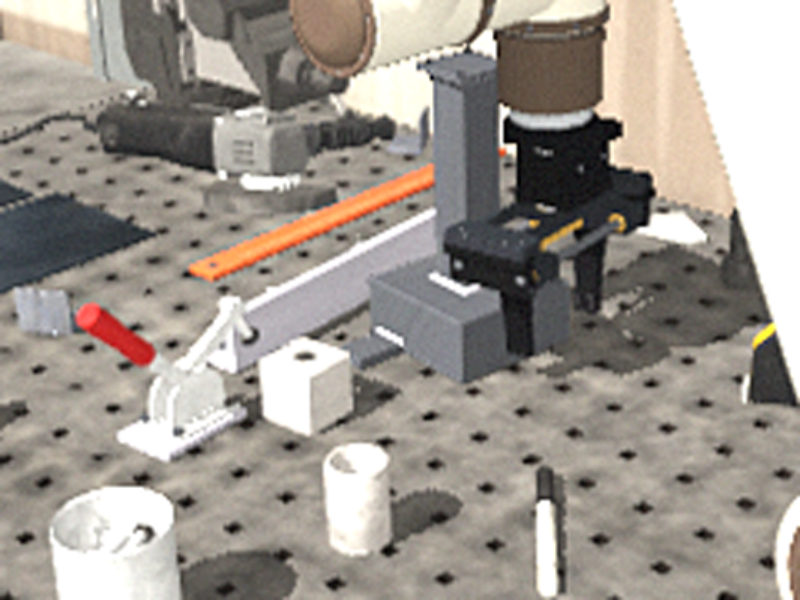

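servo_tool(deltas=[{"slide":[0.8,0,0],"spin":0},{"slide":[0,0,-1],"spin":0},{"slide":[0,0,-1],"spin":0},{"slide":[0,0,-1],"spin":0},{"slide":[0,0,-1],"spin":0},{"slide":[0,0,-1],"spin":0},{"slide":[0,0,0],"spin":0}])

```text
time_s: 4.85
tcp_pos: [0.459, -0.1733, 0.1601]
ee_rot: [[-0.996, -0.09, -0.014], [-0.09, 0.996, 0.003], [0.014, 0.004, -1.0]]
wrist_force: [0.6, 0.7, -0.1]
gripper_width: 0.998
```

```bash
python3 -c "
from h import *
s=st(); print(s['ee_rot'].round(4)[:,2].tolist(), s['joints'].round(1)); look('4')"
```

```text
t 4.85 fix mm [-145.1  -94.2] z 160.1 toolx dir rel fix -180.03 F [ 0.6  0.7 -0.1] w 1.0
[-0.0141, 0.0027, -0.9999] [ -1.8  12.8 -22.7  -0.2 -55.4 -83. ]
```

View pics/z_t4.png

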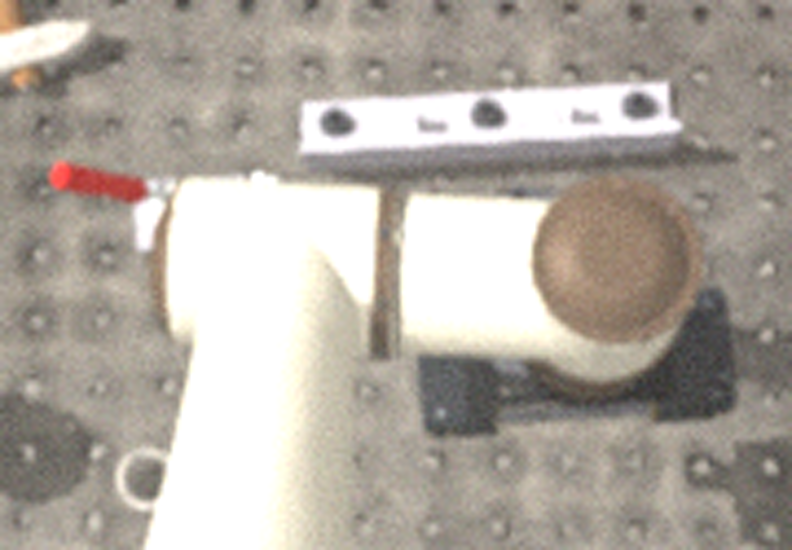

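servo_tool(deltas=[{"slide":[1,0,0.3],"spin":0},{"slide":[0.5,0.1,1],"spin":0},{"slide":[0,0,1],"spin":0},{"slide":[0,0,1],"spin":0},{"slide":[0,0,1],"spin":0},{"slide":[0,0,0.7],"spin":0},{"slide":[0,0,0],"spin":0}])

```text
time_s: 5.65
tcp_pos: [0.4135, -0.1724, 0.0233]
ee_rot: [[-0.996, -0.089, -0.028], [-0.089, 0.996, 0.005], [0.028, 0.008, -1.0]]
wrist_force: [-0.3, -0.1, 1.2]
gripper_width: 1.0
```

```bash
python3 -c "
from h import *
s=st(); print(s['ee_rot'].round(4)[:,2].tolist(), s['joints'].round(1))"
```

```text
t 5.65 fix mm [-190.4  -89.2] z 23.3 toolx dir rel fix -180.09 F [-0.3 -0.1  1.2] w 1.0
[-0.0281, 0.0051, -0.9996] [ -1.9  21.2 -36.7  -0.4 -33.8 -82.6]
```

servo_tool(deltas=[{"slide":[0,0,-1],"spin":0},{"slide":[0,0,-1],"spin":0},{"slide":[0,0,-1],"spin":0},{"slide":[0,0,0],"spin":0}])

```text
time_s: 6.05
tcp_pos: [0.4152, -0.1728, 0.0993]
ee_rot: [[-0.995, -0.09, -0.036], [-0.09, 0.996, 0.005], [0.035, 0.008, -0.999]]
wrist_force: [0.8, 0.2, 0.3]
gripper_width: 1.0
```

```bash
python3 -c "
from h import *
s=st(); print(s['ee_rot'].round(4)[:,2].tolist(), s['joints'].round(1))"
```

```text
t 6.05 fix mm [-188.8  -89.8] z 99.3 toolx dir rel fix -180.04 F [0.8 0.2 0.3] w 1.0
[-0.0359, 0.0046, -0.9993] [ -1.9  14.2 -31.6  -0.3 -46.3 -82.7]
```

servo_tool(deltas=[{"slide":[0,0,0.4],"spin":0},{"slide":[0,0,0.4],"spin":0},{"slide":[0,0,0.4],"spin":0},{"slide":[0,0,0.4],"spin":0},{"slide":[0,0,0.4],"spin":0},{"slide":[0,0,0.4],"spin":0},{"slide":[0,0,0],"spin":0}])

```text
time_s: 6.75
tcp_pos: [0.4068, -0.1718, 0.0288]
ee_rot: [[-0.995, -0.088, -0.05], [-0.088, 0.996, 0.006], [0.049, 0.011, -0.999]]
wrist_force: [-0.5, 0.1, 0.0]
gripper_width: 1.004
```

```bash
python3 -c "
from h import *
s=st(); print(s['ee_rot'].round(4)[:,2].tolist(), s['joints'].round(1))"
```

```text
t 6.75 fix mm [-196.9  -88. ] z 28.8 toolx dir rel fix -180.13 F [-0.5  0.1  0. ] w 1.0
[-0.0498, 0.0065, -0.9987] [ -1.9  20.6 -36.4  -0.5 -35.9 -82.7]
```

servo_tool(deltas=[{"slide":[0,0,0],"spin":0},{"slide":[0,0,0],"spin":0},{"slide":[0,0,0],"spin":0},{"slide":[0,0,0],"spin":0}])

```text
time_s: 7.15
tcp_pos: [0.4058, -0.1717, 0.0274]
ee_rot: [[-0.995, -0.088, -0.053], [-0.088, 0.996, 0.007], [0.053, 0.011, -0.999]]
wrist_force: [-0.4, 0.1, 0.0]
gripper_width: 1.0
```

```bash
python3 -c "
from h import *
s=st(); print(s['ee_rot'].round(4)[:,2].tolist(), s['joints'].round(2),s['effort'].round(1))"
```

```text
t 7.15 fix mm [-197.9  -87.9] z 27.4 toolx dir rel fix -180.12 F [-0.4  0.1  0. ] w 1.0
[-0.0534, 0.0065, -0.9986] [ -1.88  20.77 -36.44  -0.47 -35.86 -82.68] [ -0.  -29.7  10.7   2.4  -0.2  -0. ]
```

Small gravity sag per row adds to the tilt. I'll try a fast up/down loop while moving sideways, so I can push with one finger and the wrist column stands beside the post.

servo_tool(deltas=[{"slide":[0,-0.5,-1],"spin":0},{"slide":[0,-0.5,-1],"spin":0},{"slide":[0,-0.5,-1],"spin":0},{"slide":[0,-0.5,-1],"spin":0},{"slide":[0,-0.5,-1],"spin":0},{"slide":[0,0,-1],"spin":0}])

```text
time_s: 7.75
tcp_pos: [0.4175, -0.2367, 0.1811]
ee_rot: [[-0.994, -0.089, -0.058], [-0.089, 0.996, 0.007], [0.057, 0.012, -0.998]]
wrist_force: [-0.9, -0.1, -0.6]
gripper_width: 1.0
```

```bash
python3 -c "
from h import *
s=st(); print(s['ee_rot'].round(4)[:,2].tolist(), s['joints'].round(1))"
```

```text
t 7.75 fix mm [-192.2 -153.6] z 181.1 toolx dir rel fix -180.07 F [-0.9 -0.1 -0.6] w 1.0
[-0.058, 0.0071, -0.9983] [-10.   11.7 -20.9   0.2 -60.8 -75. ]
```

servo_tool(deltas=[{"slide":[0,0,1],"spin":0},{"slide":[0,0,1],"spin":0},{"slide":[0,0,1],"spin":0},{"slide":[0,0,1],"spin":0}])

```text
time_s: 8.15
tcp_pos: [0.4203, -0.2391, 0.0895]
ee_rot: [[-0.996, -0.089, -0.031], [-0.089, 0.996, 0.0], [0.03, 0.003, -1.0]]
wrist_force: [-0.0, 0.2, -0.3]
gripper_width: 0.997
```

```bash
python3 -c "
from h import *
s=st(); print(s['ee_rot'].round(4)[:,2].tolist(), s['joints'].round(1))"
```

```text
t 8.15 fix mm [-189.6 -156.2] z 89.5 toolx dir rel fix -180.1 F [-0.   0.2 -0.3] w 1.0
[-0.0306, 0.0001, -0.9995] [-10.1  17.7 -28.4   0.4 -45.6 -75.1]
```

servo_tool(deltas=[{"slide":[0,0,-1],"spin":0},{"slide":[0,0,-1],"spin":0},{"slide":[0,0,-1],"spin":0},{"slide":[0,0,-1],"spin":0},{"slide":[0,0,1],"spin":0},{"slide":[0,0,1],"spin":0},{"slide":[0,0,1],"spin":0},{"slide":[0,0,1],"spin":0}])

```text
time_s: 8.95
tcp_pos: [0.4217, -0.2395, 0.0935]
ee_rot: [[-0.996, -0.089, -0.022], [-0.089, 0.996, -0.002], [0.022, 0.0, -1.0]]
wrist_force: [-0.0, 1.1, -0.2]
gripper_width: 1.002
```

```bash
python3 -c "
from h import *
s=st(); print(s['ee_rot'].round(4)[:,2].tolist(), s['joints'].round(1),s['joint_velocities'].round(0))"
```

```text
t 8.95 fix mm [-188.3 -156.8] z 93.5 toolx dir rel fix -180.12 F [-0.   1.1 -0.2] w 1.0
[-0.0219, -0.0016, -0.9998] [-10.1  17.3 -28.3   0.4 -45.7 -75.1] [ -0.  19. -18.   1.  39.  -0.]
```

servo_tool(deltas=[{"slide":[0,0.3,1],"spin":0},{"slide":[0,0.2,1],"spin":0},{"slide":[0,0,0.5],"spin":0},{"slide":[0,0,0],"spin":0}])

```text
time_s: 9.35
tcp_pos: [0.4176, -0.2265, 0.0277]
ee_rot: [[-0.996, -0.088, -0.024], [-0.088, 0.996, -0.001], [0.024, 0.001, -1.0]]
wrist_force: [0.2, -0.1, -0.0]
gripper_width: 0.997
```

```bash
python3 -c "
from h import *
s=st(); print(s['ee_rot'].round(4)[:,2].tolist()); look('5')"
```

```text
t 9.35 fix mm [-191.2 -143.4] z 27.7 toolx dir rel fix -180.17 F [ 0.2 -0.1 -0. ] w 1.0
[-0.0236, -0.001, -0.9997]
```

View pics/z_t5.png

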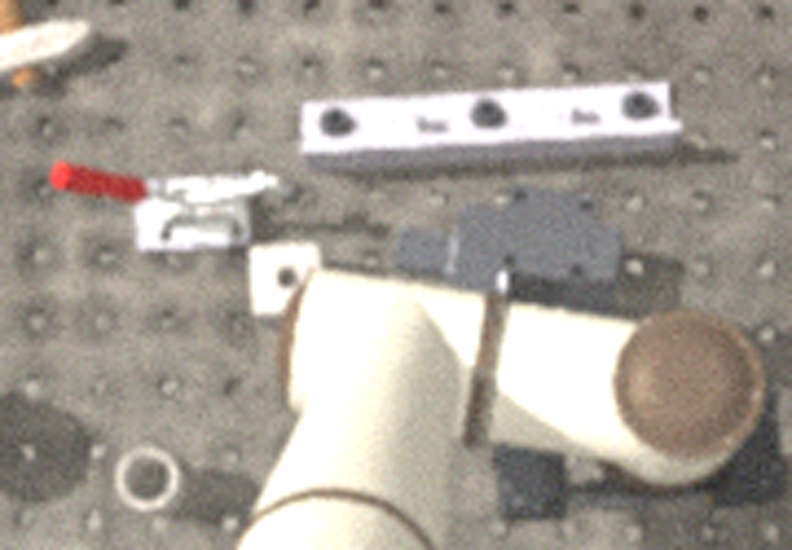

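View pics/z_s5.png

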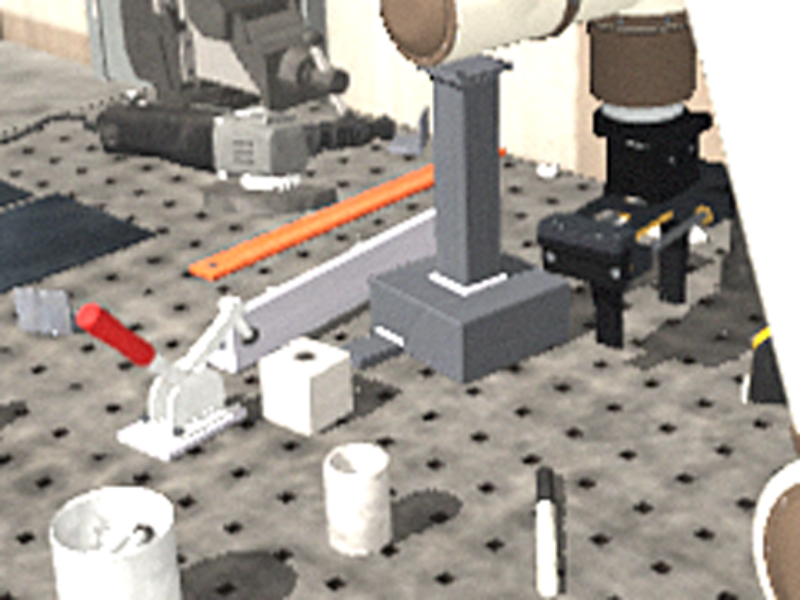

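Run:
```python
from h import *
a=load('scene0.png')['frame'];b=load('s5.png')['frame']
d=cv2.absdiff(a,b).max(2)[190:260,290:375]; 
o=np.hstack([cv2.cvtColor(x[150:260,280:375],cv2.COLOR_RGB2BGR) for x in(a,b)]+[cv2.cvtColor(cv2.absdiff(a,b).max(2)[150:260,280:375],cv2.COLOR_GRAY2BGR)*3])
cv2.imwrite('pics/d.png',cv2.resize(o,None,fx=2.75,fy=4,interpolation=cv2.INTER_NEAREST))
```

```text
(no output)
```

View pics/d.png

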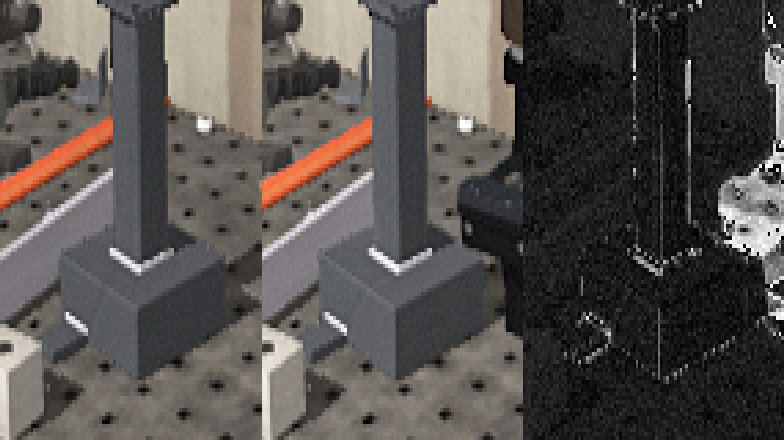

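The difference image shows the pedestal moved by no more than about 1 px. The earlier finger had passed just beside its corner, so the tilt came from slow rows, not load. I'll push with brisker rows.

servo_tool(deltas=[{"slide":[-0.8,-0.3,0],"spin":0},{"slide":[-0.8,0,0],"spin":0},{"slide":[-0.7,0,0],"spin":0},{"slide":[-0.6,0,0],"spin":0},{"slide":[-0.6,0,0],"spin":0},{"slide":[-0.6,0,0],"spin":0}])

```text
time_s: 10.05
tcp_pos: [0.4978, -0.2275, 0.0316]
ee_rot: [[-0.993, -0.092, -0.075], [-0.092, 0.996, 0.001], [0.075, 0.008, -0.997]]
wrist_force: [-18.2, -5.9, 13.3]
gripper_width: 1.003
```

```bash
python3 -c "
from h import *
s=st(); print(s['ee_rot'].round(4)[:,2].tolist()); look('6')"
```

```text
t 10.05 fix mm [-111.4 -151.7] z 31.6 toolx dir rel fix -179.91 F [-18.2  -5.9  13.3] w 1.0
[-0.075, 0.0014, -0.9972]
```

View pics/z_t6.png

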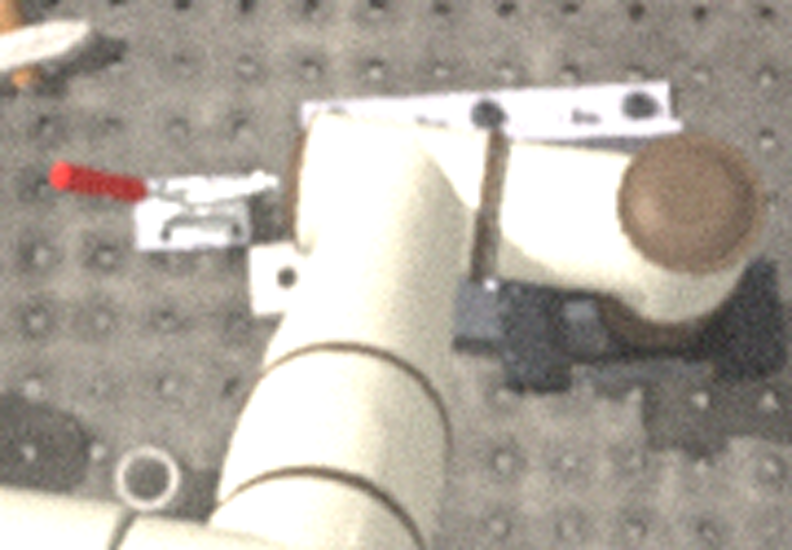

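View pics/z_s6.png

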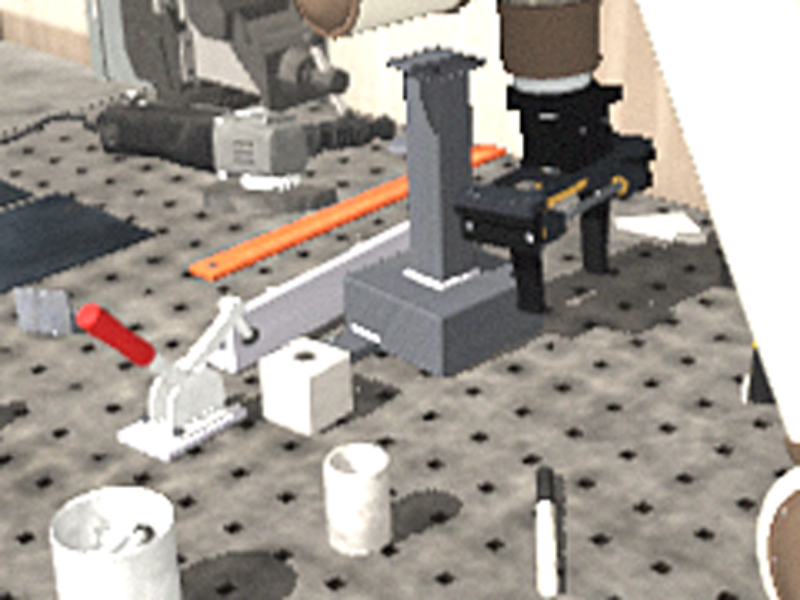

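servo_tool(deltas=[{"slide":[1,0,0],"spin":0},{"slide":[0.6,0,-1],"spin":0},{"slide":[0,0,-1],"spin":0},{"slide":[0,0,-1],"spin":0},{"slide":[0,0,-1],"spin":0},{"slide":[0,0,1],"spin":0},{"slide":[0,0,1],"spin":0},{"slide":[0,0,1],"spin":0}])

```text
time_s: 10.95
tcp_pos: [0.4689, -0.2353, 0.0778]
ee_rot: [[-0.995, -0.091, -0.039], [-0.091, 0.996, -0.007], [0.039, -0.003, -0.999]]
wrist_force: [0.1, -0.5, 0.4]
gripper_width: 0.998
```

```bash
python3 -c "
from h import *
s=st(); print(s['ee_rot'].round(4)[:,2].tolist(),s['joints'].round(1)); look('7')"
```

```text
t 10.95 fix mm [-140.9 -156.9] z 77.8 toolx dir rel fix -179.98 F [ 0.1 -0.5  0.4] w 1.0
[-0.0386, -0.0066, -0.9992] [ -8.5  22.2 -23.5   1.  -46.5 -77. ]
```

View pics/z_s7.png

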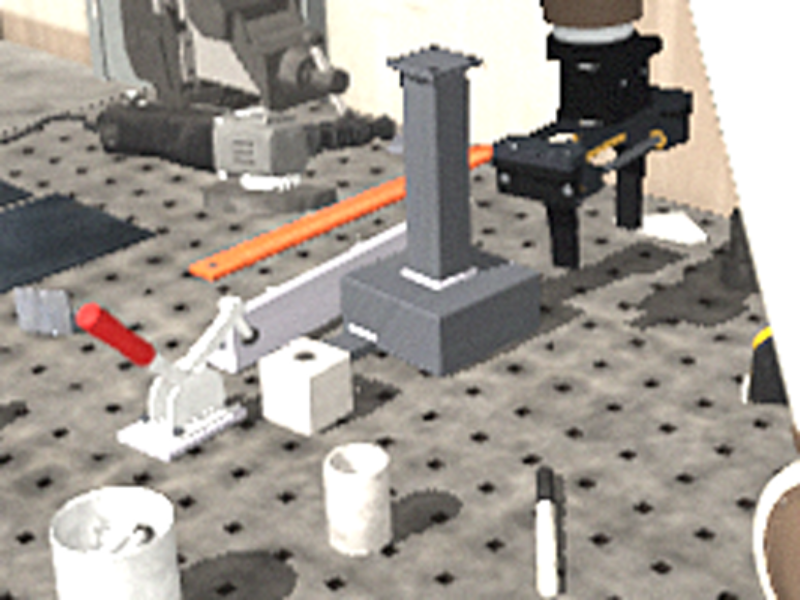

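View pics/z_t7.png

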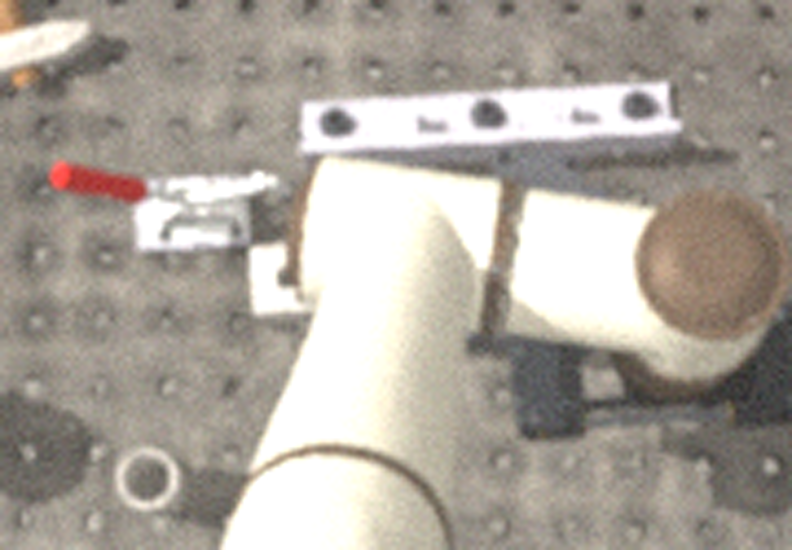

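servo_tool(deltas=[{"slide":[0,0,0],"spin":0},{"slide":[0,0,-1],"spin":0},{"slide":[0,0,-1],"spin":0},{"slide":[0,0,-1],"spin":0},{"slide":[0,0,-1],"spin":0},{"slide":[0,0,1],"spin":0},{"slide":[0,0,1],"spin":0},{"slide":[0,0,1],"spin":0},{"slide":[0,0,1],"spin":0}])

```text
time_s: 11.95
tcp_pos: [0.4784, -0.2385, 0.0983]
ee_rot: [[-0.996, -0.093, -0.011], [-0.093, 0.996, -0.015], [0.012, -0.014, -1.0]]
wrist_force: [-0.1, -0.2, -0.1]
gripper_width: 0.999
```

```bash
python3 -c "
from h import *
s=st(); print(s['ee_rot'].round(4)[:,2].tolist(),s['joints'].round(1))
def zz(c,u,v): return onz(c,(u/3.333+190-.35,v/3.333+130-.35),.055)
for c in (load('s5.png'),load('s7.png')): pass
c=load('s5.png'); print('s5',[tofix(zz(c,*p)).round(1) for p in((463,322),(370,283),(570,275))])
c=load('s7.png'); P=[tofix(zz(c,*p)) for p in((438,318),(343,278),(540,272))]; print('s7',[p.round(1) for p in P])
"
```

```text
t 11.95 fix mm [-131.7 -160.9] z 98.3 toolx dir rel fix -179.87 F [-0.1 -0.2 -0.1] w 1.0
[-0.0108, -0.0148, -0.9998] [ -8.5  20.7 -22.2   1.3 -47.6 -77. ]
s5 [array([-104.7,  -18.1]), array([  1.6, -33.1]), array([-126.3, -138.2])]
s7 [array([-84.3, -12.7]), array([ 26.5, -28.1]), array([-102.5, -129.3])]
```

servo_tool(deltas=[{"slide":[0.3,0.2,-1],"spin":0},{"slide":[0,0.2,-1],"spin":0},{"slide":[0,0.2,-1],"spin":0},{"slide":[0,0.2,1],"spin":0},{"slide":[0,0.1,1],"spin":0},{"slide":[0,0,1],"spin":0},{"slide":[0,0,1],"spin":0},{"slide":[0,0,1],"spin":0},{"slide":[0,0,0.5],"spin":0}])

```text
time_s: 12.85
tcp_pos: [0.4787, -0.2195, 0.0503]
ee_rot: [[-0.995, -0.095, 0.017], [-0.095, 0.995, -0.021], [-0.014, -0.022, -1.0]]
wrist_force: [-0.4, -0.4, 0.0]
gripper_width: 1.0
```

```bash
python3 -c "
from h import *
s=st(); print(s['ee_rot'].round(4)[:,2].tolist(),s['joints'].round(1))
"
```

```text
t 12.85 fix mm [-129.7 -142. ] z 50.3 toolx dir rel fix -179.74 F [-0.4 -0.4  0. ] w 1.0
[0.0165, -0.021, -0.9996] [ -6.3  23.2 -27.4   1.8 -38.3 -79.6]
```

servo_tool(deltas=[{"slide":[-0.3,0,0.8],"spin":0},{"slide":[-0.7,0,0.1],"spin":0},{"slide":[-0.7,0,0],"spin":0},{"slide":[-0.7,0,0],"spin":0}])

```text
time_s: 13.25
tcp_pos: [0.5232, -0.2155, 0.0293]
ee_rot: [[-0.995, -0.098, -0.022], [-0.097, 0.995, -0.02], [0.024, -0.018, -1.0]]
wrist_force: [-17.2, -4.9, 9.9]
gripper_width: 1.0
```

```bash
python3 -c "
from h import *
s=st(); print(s['ee_rot'].round(4)[:,2].tolist(),s['joints'].round(1)); look('8')
"
```

```text
t 13.25 fix mm [ -85.  -142.1] z 29.3 toolx dir rel fix -179.62 F [-17.2  -4.9   9.9] w 1.0
[-0.0217, -0.0199, -0.9996] [ -5.3  28.8 -21.3   1.9 -41.1 -80.6]
```

View pics/z_s8.png

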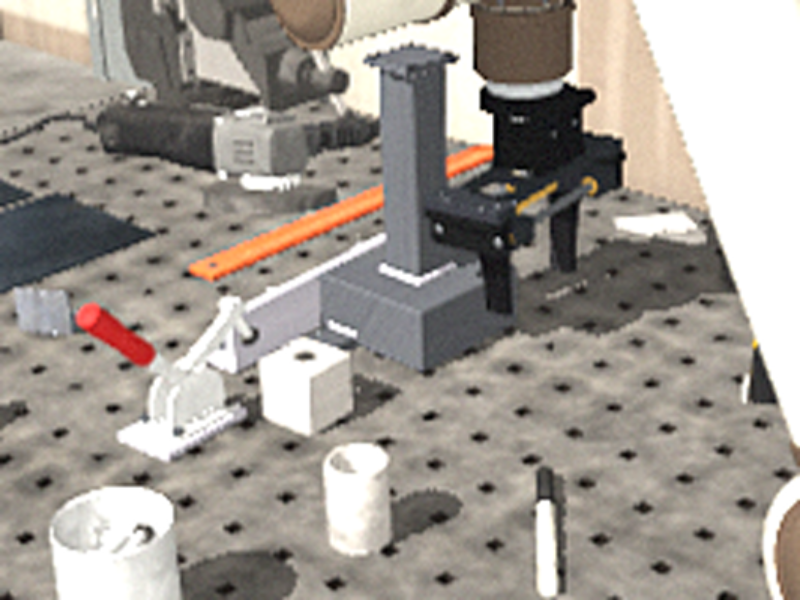

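servo_tool(deltas=[{"slide":[-0.6,0,0],"spin":0},{"slide":[-0.5,0,0],"spin":0}])

```text
time_s: 13.55
tcp_pos: [0.5294, -0.215, 0.0292]
ee_rot: [[-0.992, -0.102, -0.071], [-0.1, 0.995, -0.019], [0.072, -0.012, -0.997]]
wrist_force: [-23.7, -5.2, 14.9]
gripper_width: 0.999
```

```bash
python3 -c "
from h import *
s=st(); print(s['ee_rot'].round(4)[:,2].tolist(),s['joints'].round(1)); look('9')
"
```

```text
t 13.55 fix mm [ -78.8 -142.1] z 29.2 toolx dir rel fix -179.42 F [-23.7  -5.2  14.9] w 1.0
[-0.0706, -0.0189, -0.9973] [ -5.1  30.3 -18.5   2.  -45.2 -80.6]
```

View pics/z_s9.png

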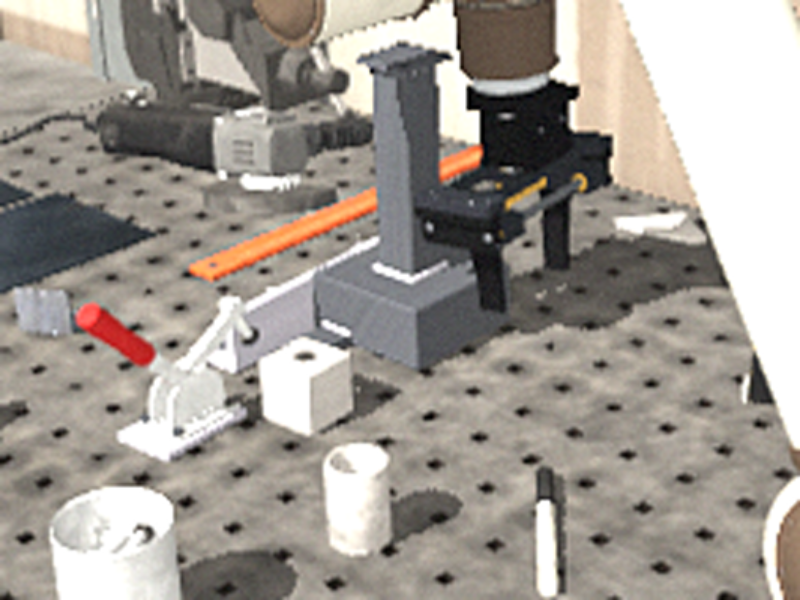

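Corner is at or near the fence, and tilt has built up again. I'll retract, go up, and turn the tool for the +y push.

servo_tool(deltas=[{"slide":[1,0,0],"spin":0},{"slide":[0.6,-0.3,-1],"spin":0},{"slide":[0,-0.6,-1],"spin":0},{"slide":[0,-0.6,-1],"spin":0},{"slide":[0,-0.6,-1],"spin":0},{"slide":[0,0,0],"spin":-1},{"slide":[0,0,0],"spin":-1},{"slide":[0,0,0],"spin":-1},{"slide":[0,0,0],"spin":-1},{"slide":[0,0,0],"spin":-1}])

```text
time_s: 14.65
tcp_pos: [0.5047, -0.2758, 0.158]
ee_rot: [[-0.676, -0.735, -0.048], [-0.735, 0.678, -0.029], [0.054, 0.016, -0.998]]
wrist_force: [-0.5, -0.3, 0.3]
gripper_width: 1.0
```

```bash
python3 -c "
from h import *
s=st(); print(s['ee_rot'].round(4)[:,2].tolist(),s['joints'].round(1)); look('10')
"
```

```text
t 14.65 fix mm [-109.  -200.5] z 158.0 toolx dir rel fix -137.82 F [-0.5 -0.3  0.3] w 1.0
[-0.0478, -0.0289, -0.9984] [-11.3  21.2 -11.8   2.5 -59.4 -32.6]
```

View pics/z_s10.png

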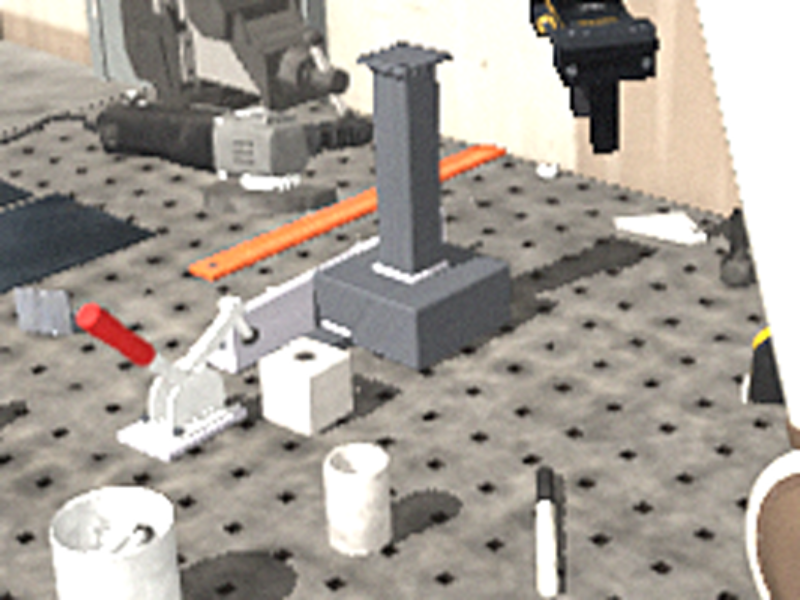

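View pics/z_t10.png

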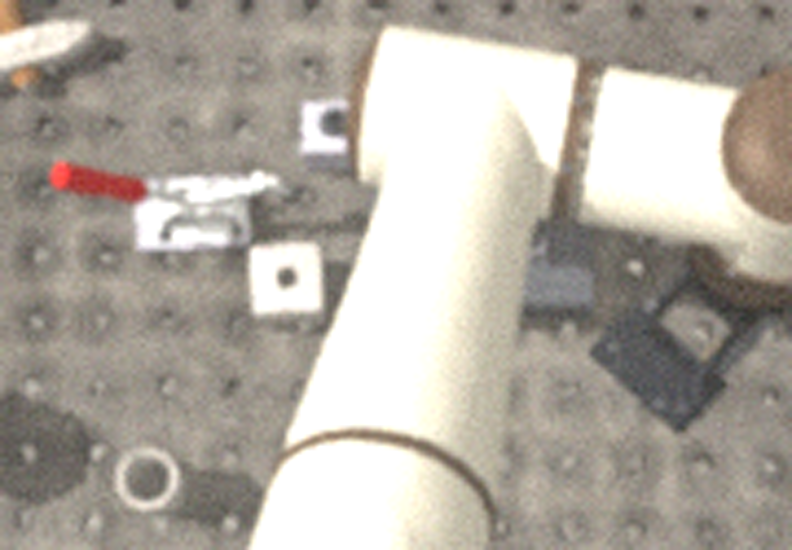

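```bash
python3 -c "
from h import *
c=load('s10.png')
cv2.imwrite('pics/p10.png',cv2.resize(cv2.convertScaleAbs(c['frame'][180:250,275:355,::-1],alpha=1.5),None,fx=8,fy=8,interpolation=cv2.INTER_CUBIC))
"
```

```text
(no output)
```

View pics/p10.png

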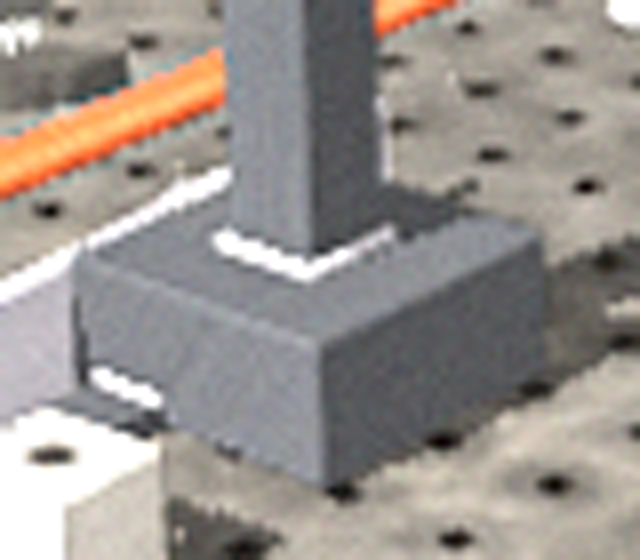

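```bash
python3 -c "
from h import *
c=load('s10.png')
f=lambda u,v,z: tofix(onz(c,(u/8+275-.44,v/8+180-.44),z)).round(1)
P=[f(322,345,.055),f(78,258,.055),f(545,235,.055),f(325,483,0)]
print(P, (P[1]+P[2])/2, np.degrees(np.arctan2(P[1][1]-P[0][1],P[1][0]-P[0][0])), np.degrees(np.arctan2(-(P[0][0]-P[2][0]),P[0][1]-P[2][1])))
# block check: top corners z=.05 seen
g=load('scene0.png')
"
```

```text
[array([-62. , -14.7]), array([ 51. , -21.5]), array([ -72.9, -128.2]), array([-57.5, -19.4])] [-10.95 -74.85] -3.4437347252678014 -5.485591232948054
```

servo_tool(deltas=[{"slide":[0,0,0],"spin":-1},{"slide":[0,0,0],"spin":-1},{"slide":[0,0,0],"spin":-1},{"slide":[0,0,0],"spin":-1},{"slide":[0,0,-0.5],"spin":-1},{"slide":[0,-0.5,-1],"spin":-0.9},{"slide":[0,-0.8,-1],"spin":0},{"slide":[0,-0.8,1],"spin":0},{"slide":[0,-0.2,1],"spin":0},{"slide":[0,0,1],"spin":0}])

```text
time_s: 15.75
tcp_pos: [0.5693, -0.2749, 0.1607]
ee_rot: [[0.072, -0.997, -0.022], [-0.997, -0.071, -0.037], [0.035, 0.025, -0.999]]
wrist_force: [-0.3, 0.4, 0.5]
gripper_width: 1.0
```

```bash
python3 -c "
from h import *
s=st(); print(s['ee_rot'].round(4)[:,2].tolist(),s['joints'].round(1))
"
```

```text
t 15.75 fix mm [ -44.5 -205.4] z 160.7 toolx dir rel fix -91.09 F [-0.3  0.4  0.5] w 1.0
[-0.022, -0.0365, -0.9991] [-10.   25.5  -4.3   2.6 -61.1  12.8]
```

servo_tool(deltas=[{"slide":[0,0.3,1],"spin":-0.15},{"slide":[0,0,1],"spin":0},{"slide":[0,0,1],"spin":0},{"slide":[0,0,1],"spin":0},{"slide":[0,0,1],"spin":0},{"slide":[0,0,0.6],"spin":0},{"slide":[0,0,0],"spin":0}])

```text
time_s: 16.45
tcp_pos: [0.56, -0.281, 0.0196]
ee_rot: [[0.068, -0.998, -0.019], [-0.997, -0.067, -0.038], [0.036, 0.021, -0.999]]
wrist_force: [0.0, 0.3, 0.8]
gripper_width: 1.003
```

```bash
python3 -c "
from h import *
s=st(); print(s['ee_rot'].round(4)[:,2].tolist(),s['joints'].round(1)); look('11')
"
```

```text
t 16.45 fix mm [ -54.3 -210.6] z 19.6 toolx dir rel fix -91.29 F [0.  0.3 0.8] w 1.0
[-0.0187, -0.0376, -0.9991] [-10.7  33.8 -13.7   3.4 -43.2  12.1]
```

View pics/z_s11.png

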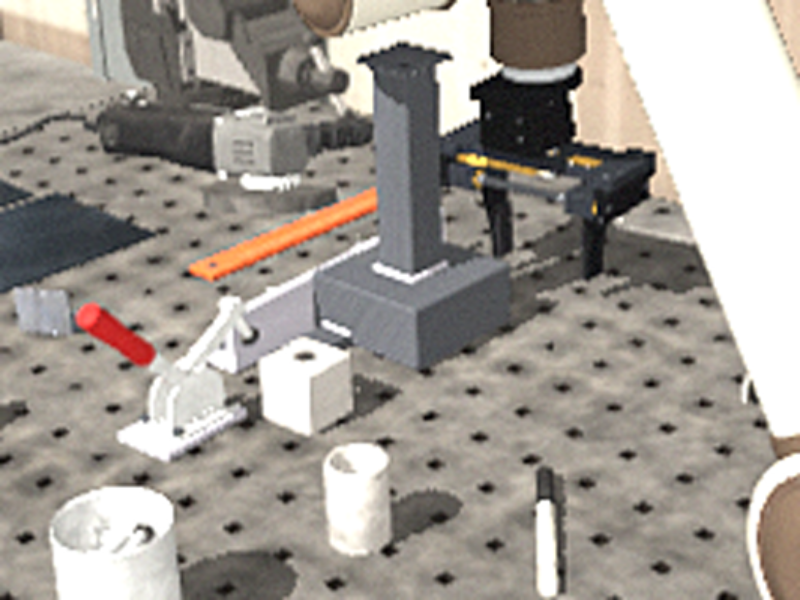

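View pics/z_t11.png

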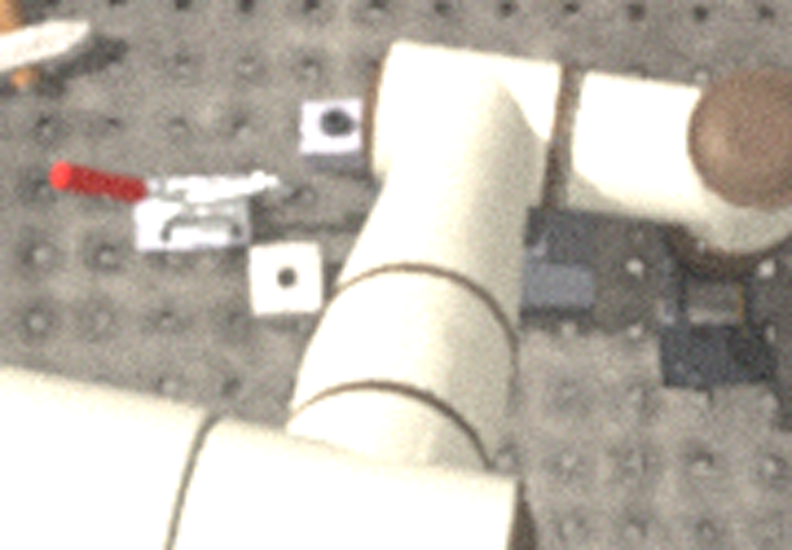

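servo_tool(deltas=[{"slide":[-0.8,0,-0.2],"spin":-0.15},{"slide":[-0.8,0,-0.1],"spin":0},{"slide":[-0.6,0,0],"spin":0}])

```text
time_s: 16.85
tcp_pos: [0.5609, -0.2273, 0.0325]
ee_rot: [[0.085, -0.996, -0.005], [-0.996, -0.085, -0.041], [0.041, 0.009, -0.999]]
wrist_force: [0.1, -0.2, 0.1]
gripper_width: 1.005
```

```bash
python3 -c "
from h import *
s=st(); print(s['ee_rot'].round(4)[:,2].tolist(),s['joints'].round(1))
"
```

```text
t 16.85 fix mm [ -48.6 -157.2] z 32.5 toolx dir rel fix -90.33 F [ 0.1 -0.2  0.1] w 1.01
[-0.0051, -0.0413, -0.9991] [ -5.5  30.9 -17.    3.5 -42.2   7.7]
```

servo_tool(deltas=[{"slide":[-0.7,0.1,0.1],"spin":0},{"slide":[-0.7,0,0],"spin":0},{"slide":[-0.7,0,0],"spin":0}])

```text
time_s: 17.15
tcp_pos: [0.5545, -0.1789, 0.0327]
ee_rot: [[0.076, -0.997, -0.001], [-0.996, -0.076, -0.047], [0.047, 0.004, -0.999]]
wrist_force: [1.7, -8.1, -3.4]
gripper_width: 1.002
```

```bash
python3 -c "
from h import *
s=st(); print(s['ee_rot'].round(4)[:,2].tolist(),s['joints'].round(1)); look('12')
"
```

```text
t 17.15 fix mm [ -50.5 -108.5] z 32.7 toolx dir rel fix -90.84 F [ 1.7 -8.1 -3.4] w 1.0
[-0.0006, -0.047, -0.9989] [ -0.5  29.2 -20.7   4.2 -40.2   1.7]
```

View pics/z_s12.png

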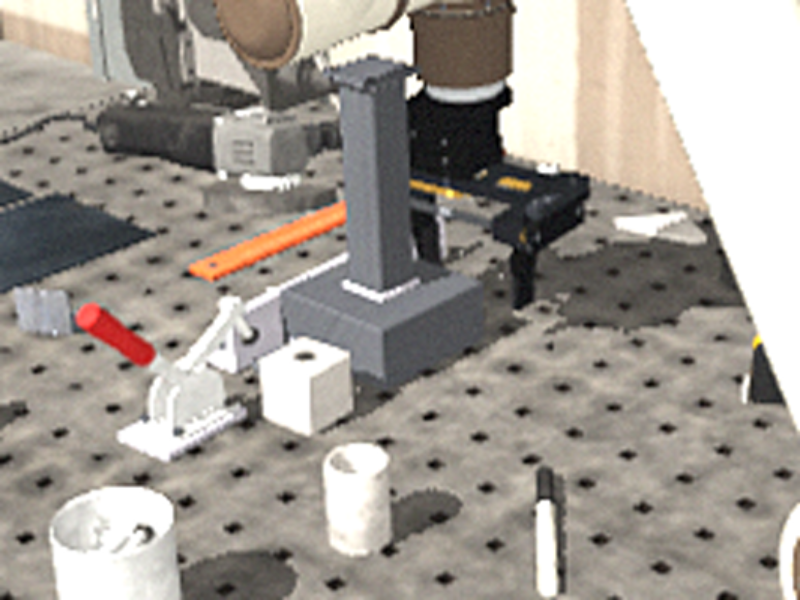

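View pics/z_t12.png

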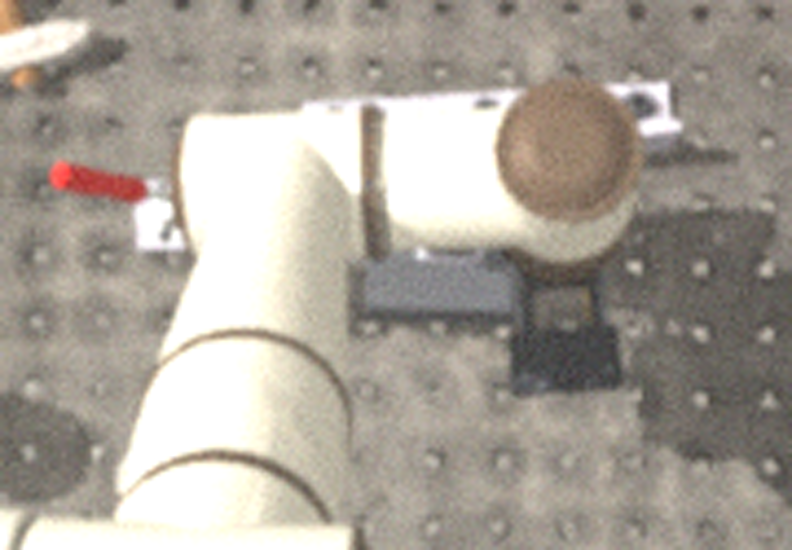

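servo_tool(deltas=[{"slide":[-0.6,0,0],"spin":-0.1},{"slide":[-0.5,0,0],"spin":0}])

```text
time_s: 17.45
tcp_pos: [0.5539, -0.1525, 0.0333]
ee_rot: [[0.089, -0.996, 0.003], [-0.995, -0.089, -0.048], [0.048, 0.001, -0.999]]
wrist_force: [-0.2, -10.0, -2.7]
gripper_width: 1.002
```

```bash
python3 -c "
from h import *
s=st(); print(s['ee_rot'].round(4)[:,2].tolist(),s['joints'].round(1)); look('13')
"
```

```text
t 17.45 fix mm [-48.8 -82.1] z 33.3 toolx dir rel fix -90.07 F [ -0.2 -10.   -2.7] w 1.0
[0.0033, -0.0482, -0.9988] [  2.3  28.5 -22.    4.4 -39.5  -0.5]
```

View pics/z_s13.png

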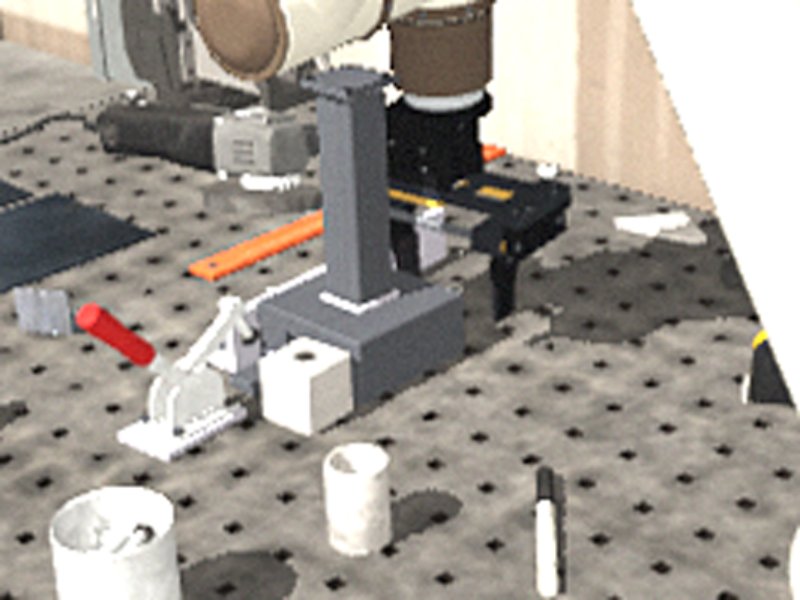

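View pics/z_t13.png

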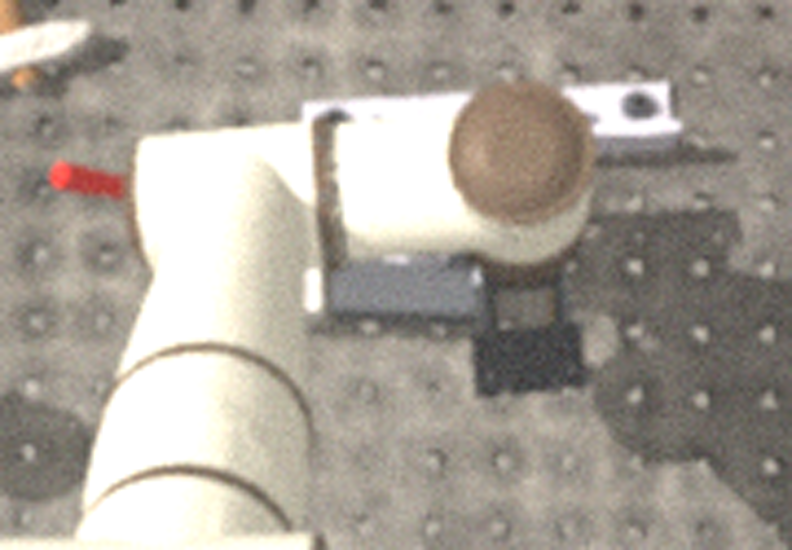

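servo_tool(deltas=[{"slide":[-0.5,0,0],"spin":0},{"slide":[-0.5,0,0],"spin":0}])

```text
time_s: 17.75
tcp_pos: [0.5612, -0.1374, 0.0381]
ee_rot: [[0.08, -0.997, 0.023], [-0.995, -0.081, -0.059], [0.06, -0.019, -0.998]]
wrist_force: [13.1, -64.8, -0.1]
gripper_width: 1.001
```

```bash
python3 -c "
from h import *
s=st(); print(s['ee_rot'].round(4)[:,2].tolist(),s['joints'].round(1))
"
```

```text
t 17.75 fix mm [-40.1 -67.8] z 38.1 toolx dir rel fix -90.61 F [ 13.1 -64.8  -0.1] w 1.0
[0.0234, -0.0586, -0.998] [  4.1  27.9 -22.7   5.5 -38.5  -3.8]
```

servo_tool(deltas=[{"slide":[1,0,0],"spin":0},{"slide":[1,0.3,0],"spin":0},{"slide":[0.5,1,-1],"spin":0},{"slide":[0,1,-1],"spin":0},{"slide":[0,1,-1],"spin":0},{"slide":[0,1,-1],"spin":0},{"slide":[0,1,0],"spin":0},{"slide":[0,0.5,0],"spin":0.5},{"slide":[0,0,0],"spin":1},{"slide":[0,0,0],"spin":1}])

```text
time_s: 18.75
tcp_pos: [0.4225, -0.214, 0.1499]
ee_rot: [[-0.283, -0.958, 0.049], [-0.958, 0.28, -0.062], [0.045, -0.064, -0.997]]
wrist_force: [0.5, -0.3, 0.2]
gripper_width: 1.003
```

```bash
python3 -c "
from h import *
s=st(); print(s['ee_rot'].round(4)[:,2].tolist(),s['joints'].round(1)); look('14')
c=load('s14.png')
cv2.imwrite('pics/p14.png',cv2.resize(cv2.convertScaleAbs(c['frame'][180:270,245:345,::-1],alpha=1.5),None,fx=6.5,fy=6.5,interpolation=cv2.INTER_CUBIC))
"
```

```text
t 18.75 fix mm [-185.2 -131.5] z 149.9 toolx dir rel fix -111.67 F [ 0.5 -0.3  0.2] w 1.0
[0.0488, -0.0617, -0.9969] [ -4.9   9.4 -30.8   4.5 -46.8 -14.4]
```

View pics/p14.png

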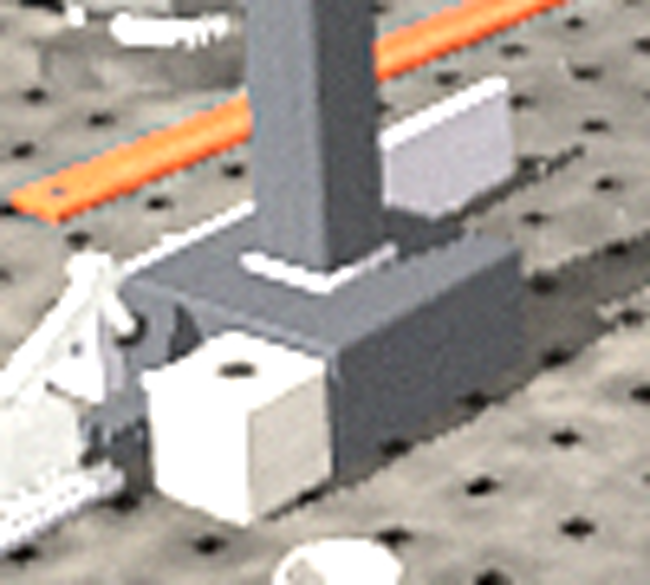

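View pics/z_t14.png

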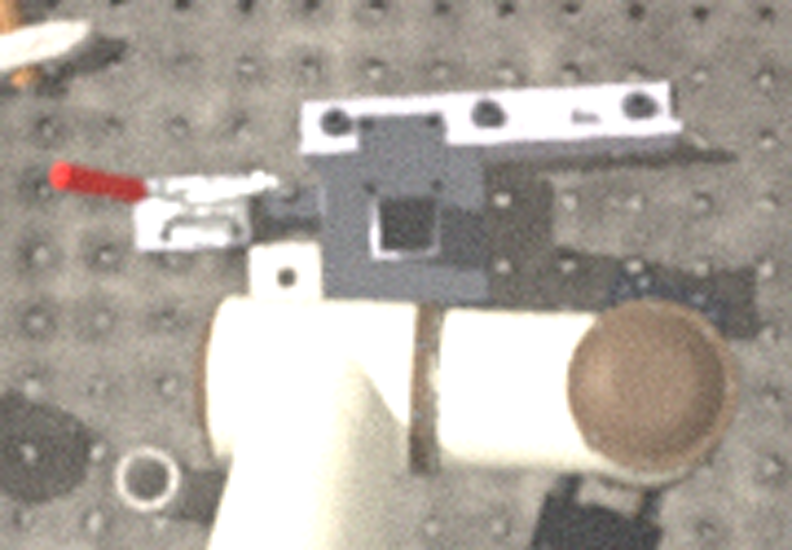

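```bash
python3 -c "
from h import *
c=load('s14.png')
f=lambda u,v,z: tofix(onz(c,(u/6.5+245-.42,v/6.5+180-.42),z)).round(1)
P=[f(335,355,.055),f(122,278,.055),f(522,246,.055)]
print('scene',P,(P[1]+P[2])/2)
t=load('t14.png')
g=lambda u,v,z: tofix(onz(t,(u/4.4+220-.4,v/4.4+120-.4),z)).round(1)
print('top foot +x edge',g(324,163,.055),g(486,153,.055),'-x edge',g(488,302,.055),'block edge',g(322,240,.05), 'fence',g(303,152,.05),g(680,126,.05))
print('block -x-y top scene',f(330,360,.05))
cv2.imwrite('pics/q14.png',cv2.resize(cv2.convertScaleAbs(t['frame'][140:195,275:350,::-1],alpha=1.8,beta=10),None,fx=10,fy=10,interpolation=cv2.INTER_CUBIC))
"
```

```text
scene [array([-63.4,  64.4]), array([53.3, 61. ]), array([-64.7, -55.7])] [-5.7   2.65]
top foot +x edge [49.5 54. ] [ 48.6 -64.5] -x edge [-62.3 -57.3] block edge [-6.8 59.2] fence [60.3 69. ] [  60.4 -208.8]
block -x-y top scene [-58.1  61.4]
```

View pics/q14.png

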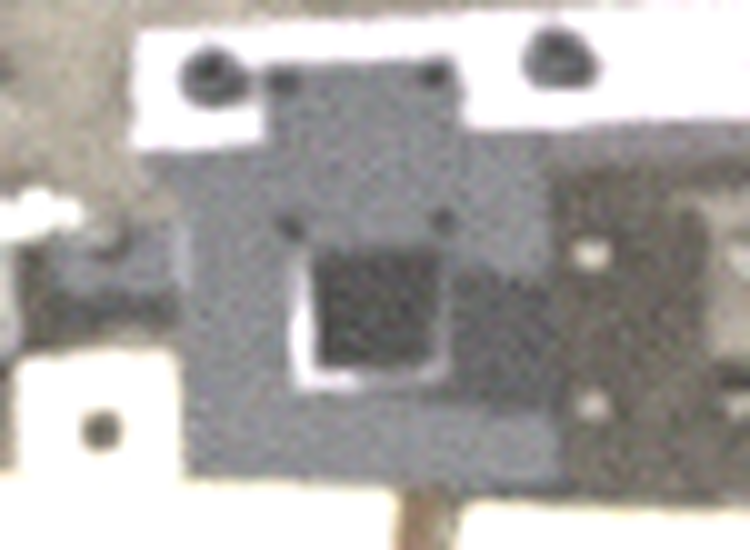

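servo_tool(deltas=[{"slide":[0,0,0],"spin":1},{"slide":[0,0,0],"spin":1},{"slide":[0,0,0],"spin":1},{"slide":[0,0,0],"spin":1},{"slide":[0,0,0],"spin":1},{"slide":[0,0,0],"spin":1},{"slide":[0,0,0],"spin":1},{"slide":[0,0.5,0],"spin":1},{"slide":[0,1,0],"spin":0.6},{"slide":[0,1,0],"spin":0}])

```text
time_s: 19.85
tcp_pos: [0.4192, -0.1532, 0.1484]
ee_rot: [[-0.996, -0.071, 0.058], [-0.074, 0.995, -0.062], [-0.054, -0.066, -0.996]]
wrist_force: [0.3, 0.7, -0.6]
gripper_width: 0.996
```

```bash
python3 -c "
from h import *
s=st(); print(s['ee_rot'].round(4)[:,2].tolist(),s['joints'].round(1))
"
```

```text
t 19.85 fix mm [-182.9  -70.6] z 148.4 toolx dir rel fix -180.94 F [ 0.3  0.7 -0.6] w 1.0
[0.0584, -0.062, -0.9964] [  3.6   6.7 -34.7   5.3 -45.6 -93. ]
```

servo_tool(deltas=[{"slide":[0,0.4,1],"spin":-0.12},{"slide":[0,0.2,1],"spin":0},{"slide":[0,0,1],"spin":0},{"slide":[0,0,1],"spin":0},{"slide":[-0.4,0,0.8],"spin":0},{"slide":[-0.8,0,0.1],"spin":0},{"slide":[-0.8,0,0.1],"spin":0}])

```text
time_s: 20.55
tcp_pos: [0.4808, -0.1367, 0.0246]
ee_rot: [[-0.99, -0.12, 0.068], [-0.124, 0.99, -0.06], [-0.06, -0.068, -0.996]]
wrist_force: [-0.1, 0.5, -0.1]
gripper_width: 1.001
```

```bash
python3 -c "
from h import *
s=st(); print(s['ee_rot'].round(4)[:,2].tolist(),s['joints'].round(1))
"
```

```text
t 20.55 fix mm [-120.1  -59.8] z 24.6 toolx dir rel fix -178.06 F [-0.1  0.5 -0.1] w 1.0
[0.0681, -0.0603, -0.9959] [  5.   22.4 -37.4   8.4 -26.8 -95.4]
```

servo_tool(deltas=[{"slide":[-0.7,0,0],"spin":0.24},{"slide":[-0.6,0,0],"spin":0},{"slide":[-0.5,0,0],"spin":0}])

```text
time_s: 20.85
tcp_pos: [0.5288, -0.1317, 0.0265]
ee_rot: [[-0.993, -0.098, 0.066], [-0.102, 0.993, -0.061], [-0.06, -0.067, -0.996]]
wrist_force: [-14.3, -2.5, 9.5]
gripper_width: 0.998
```

```bash
python3 -c "
from h import *
s=st(); print(s['ee_rot'].round(4)[:,2].tolist(),s['joints'].round(1))
"
```

```text
t 20.85 fix mm [-71.8 -59.1] z 26.5 toolx dir rel fix -179.32 F [-14.3  -2.5   9.5] w 1.0
[0.0661, -0.0608, -0.996] [  5.2  25.6 -30.5   7.5 -30.7 -95.8]
```

Contact is made and moving. I'll press until the force rises.

servo_tool(deltas=[{"slide":[-0.5,0,0],"spin":0},{"slide":[-0.4,0,0],"spin":0}])

```text
time_s: 21.05
tcp_pos: [0.5296, -0.1323, 0.0237]
ee_rot: [[-0.994, -0.109, 0.014], [-0.109, 0.992, -0.067], [-0.007, -0.068, -0.998]]
wrist_force: [-16.8, 0.5, 12.3]
gripper_width: 1.004
```

```bash
python3 -c "
from h import *
s=st(); print(s['ee_rot'].round(4)[:,2].tolist(),s['joints'].round(1))
"
```

```text
t 21.05 fix mm [-71.1 -59.8] z 23.7 toolx dir rel fix -178.92 F [-16.8   0.5  12.3] w 1.0
[0.014, -0.0666, -0.9977] [  5.2  26.9 -28.1   6.8 -34.7 -94.5]
```

servo_tool(deltas=[{"slide":[-0.9,0,-0.1],"spin":0}])

```text
time_s: 21.15
tcp_pos: [0.5292, -0.1325, 0.0235]
ee_rot: [[-0.993, -0.114, -0.036], [-0.111, 0.991, -0.07], [0.044, -0.066, -0.997]]
wrist_force: [-69.5, -12.2, 45.7]
gripper_width: 0.998
```

```bash
python3 -c "
from h import *
s=st(); print(s['ee_rot'].round(4)[:,2].tolist(),s['joints'].round(1)); look('15')
c=load('s15.png')
cv2.imwrite('pics/p15.png',cv2.resize(cv2.convertScaleAbs(c['frame'][180:270,245:345,::-1],alpha=1.5),None,fx=6.5,fy=6.5,interpolation=cv2.INTER_CUBIC))
"
```

```text
t 21.15 fix mm [-71.5 -60. ] z 23.5 toolx dir rel fix -178.81 F [-69.5 -12.2  45.7] w 1.0
[-0.036, -0.0704, -0.9969] [  5.1  28.  -25.8   6.1 -38.8 -93.5]
```

View pics/p15.png

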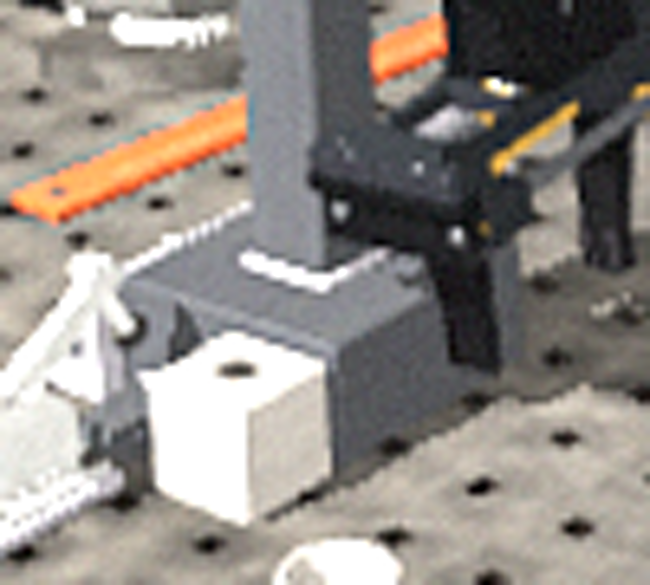

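70 N against the fence gave no more motion, so it's seated in x. I'll retract and check squareness and the stop contact.

servo_tool(deltas=[{"slide":[1,0,0],"spin":0},{"slide":[1,0,0],"spin":0},{"slide":[1,0,-0.5],"spin":0.15},{"slide":[0.6,0,-1],"spin":0},{"slide":[0.3,0,-1],"spin":0},{"slide":[0,0,-1],"spin":0},{"slide":[0,0,-1],"spin":0}])

```text
time_s: 21.95
tcp_pos: [0.426, -0.1377, 0.1381]
ee_rot: [[-0.992, -0.113, -0.055], [-0.109, 0.992, -0.069], [0.062, -0.063, -0.996]]
wrist_force: [0.0, -0.3, -0.4]
gripper_width: 1.001
```

```bash
python3 -c "
from h import *
s=st(); print(s['ee_rot'].round(4)[:,2].tolist(),s['joints'].round(1)); look('16')
c=load('s16.png')
cv2.imwrite('pics/p16.png',cv2.resize(cv2.convertScaleAbs(c['frame'][180:270,245:345,::-1],alpha=1.5),None,fx=6.5,fy=6.5,interpolation=cv2.INTER_CUBIC))
c=load('t16.png')
cv2.imwrite('pics/q16.png',cv2.resize(cv2.convertScaleAbs(c['frame'][140:195,275:350,::-1],alpha=1.8,beta=10),None,fx=10,fy=10,interpolation=cv2.INTER_CUBIC))
"
```

```text
t 21.95 fix mm [-174.8  -55.8] z 138.1 toolx dir rel fix -178.94 F [ 0.  -0.3 -0.4] w 1.0
[-0.0548, -0.0691, -0.9961] [  5.6  10.9 -31.    4.6 -51.7 -92.2]
```

View pics/p16.png

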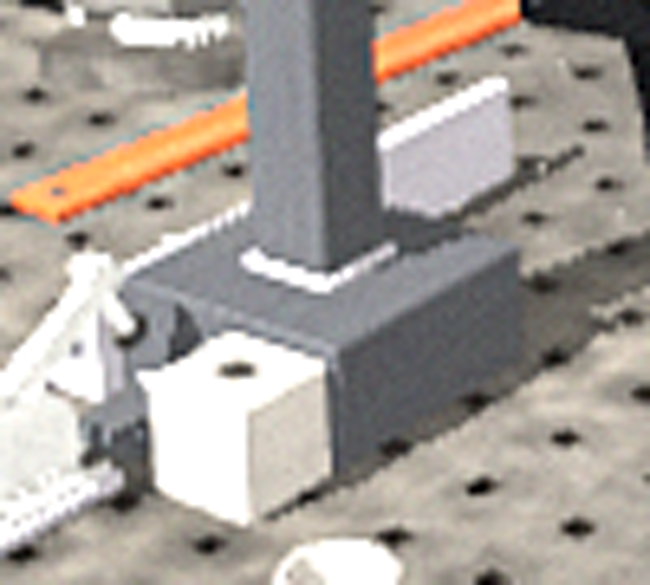

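View pics/q16.png

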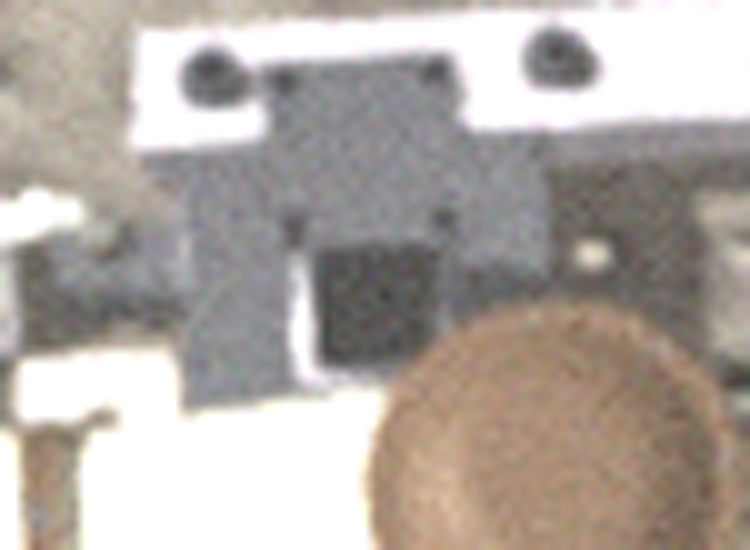

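Pedestal edges now run parallel to the fence and stop within pixel resolution. In top crop q16 the foot's +y edge meets the block edge at (183,350). Next I'll close the fingers and go to the handle side.

servo_tool(deltas=[{"slide":[0,0.7,0],"spin":0.13},{"slide":[-0.4,1,0],"spin":0},{"slide":[-0.55,1,0],"spin":0},{"slide":[-0.55,1,0],"spin":0},{"slide":[-0.55,1,0],"spin":0},{"slide":[-0.55,1,0],"spin":0},{"slide":[-0.55,1,0],"spin":0},{"slide":[-0.55,1,0],"spin":0},{"slide":[-0.55,1,0],"spin":0},{"slide":[-0.55,1,0],"spin":0}], gripper=255)

```text
time_s: 23.05
tcp_pos: [0.5262, 0.1238, 0.1151]
ee_rot: [[-0.992, -0.118, -0.047], [-0.115, 0.991, -0.067], [0.054, -0.062, -0.997]]
wrist_force: [0.8, -0.7, 0.6]
gripper_width: 0.169
```

```bash
python3 -c "
from h import *
s=st(); print(s['ee_rot'].round(4)[:,2].tolist(),s['joints'].round(1)); cap('wrist','w17.png'); look('17')
"
```

```text
t 23.05 fix mm [-51.3 195.5] z 115.1 toolx dir rel fix -178.58 F [ 0.8 -0.7  0.6] w 0.17
[-0.0465, -0.0674, -0.9966] [  31.5   21.6  -18.2    2.3  -54.5 -116.3]
```

View pics/z_s17.png

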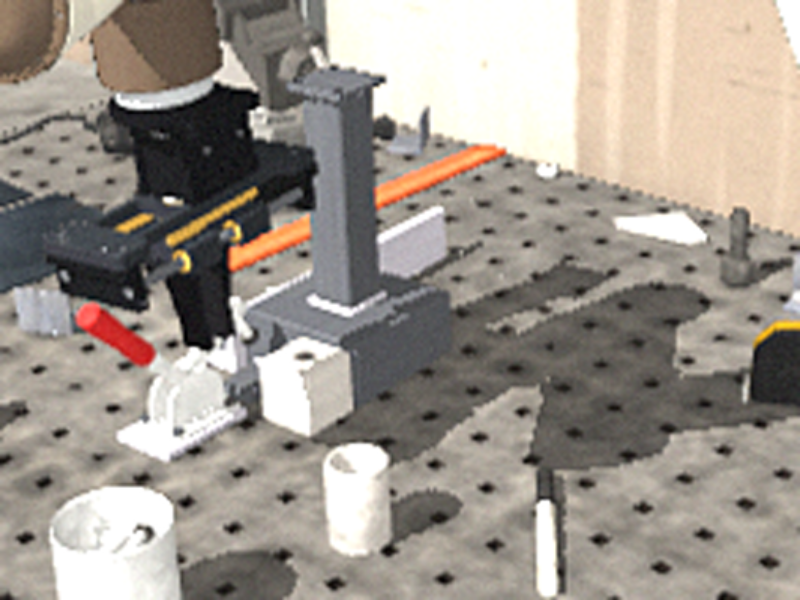

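View pics/z_t17.png

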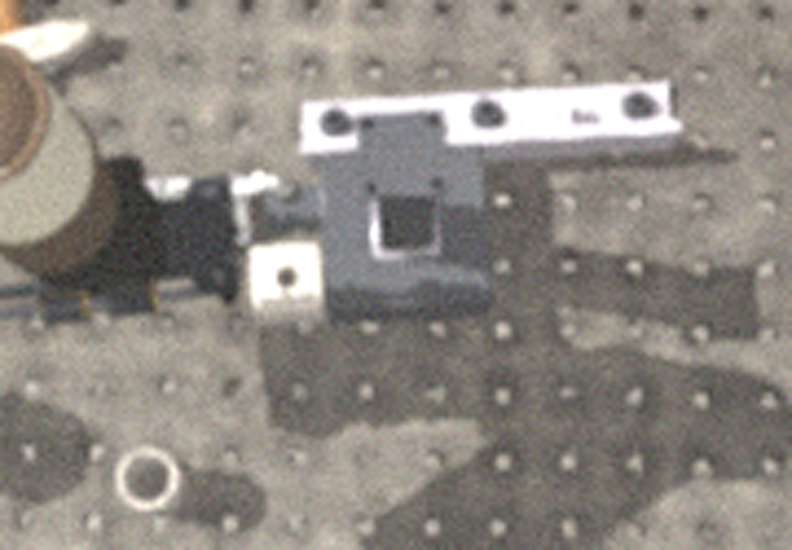

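servo_tool(deltas=[{"slide":[0,1,-0.2],"spin":0.18},{"slide":[0,1,-0.1],"spin":0},{"slide":[0,1,-0.1],"spin":0},{"slide":[0,1,-0.1],"spin":0},{"slide":[-0.5,0.5,0],"spin":0},{"slide":[-1,0,0],"spin":0},{"slide":[-1,0,0],"spin":0},{"slide":[-0.4,0,0],"spin":0}])

```text
time_s: 24.0
tcp_pos: [0.5848, 0.2409, 0.1128]
ee_rot: [[-0.993, -0.104, -0.056], [-0.1, 0.993, -0.071], [0.063, -0.065, -0.996]]
wrist_force: [-0.5, 0.3, 1.0]
gripper_width: 0.009
```

```bash
python3 -c "
from h import *
s=st(); print(s['ee_rot'].round(4)[:,2].tolist(),s['joints'].round(1)); look('18')
c=load('t18.png')
cv2.imwrite('pics/q18.png',cv2.resize(cv2.convertScaleAbs(c['frame'][140:200,200:340,::-1],alpha=1.8,beta=10),None,fx=5.7,fy=5.7,interpolation=cv2.INTER_CUBIC))
"
```

```text
t 24.0 fix mm [ 17.7 306.9] z 112.8 toolx dir rel fix -179.47 F [-0.5  0.3  1. ] w 0.01
[-0.0557, -0.0707, -0.9959] [  37.7   30.2   -3.6    1.4  -61.3 -122.6]
```

View pics/z_s18.png

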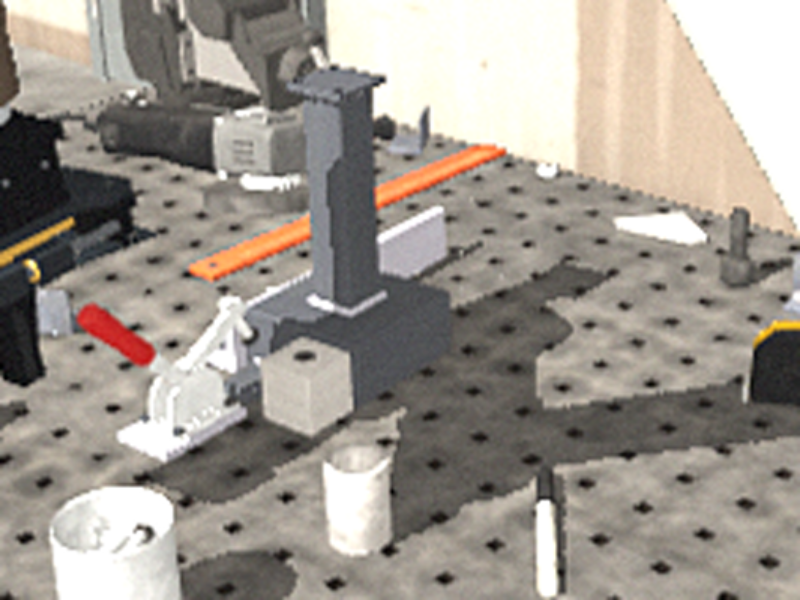

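View pics/q18.png

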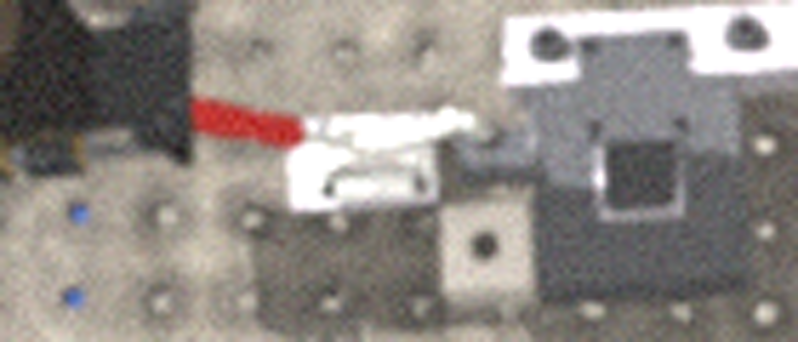

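```bash
python3 -c "
from h import *
def w(x,y,z): p=O+XF*x/1000+YF*y/1000; return [*p,z/1000]
t=load('top0.png'); s=load('scene0.png')
for n,p in (('tip',(31,256,97)),('low',(31,205,42)),('hinge',(31,150,41)),('lugpt',(31,86,10))):
    a=proj(t,w(*p)); b=proj(s,w(*p)); print(n,a.round(1),((a-[219.6,119.6])*4.4).round(0),b.round(1),((b-[190,130])*3.333).round(0))
t=load('top0.png')['frame'].astype(int); m=(t[...,0]>110)&(t[...,1]<60)&(t[...,2]<70); m[:, :200]=0
m=m[140:180,220:270]; ys,xs=np.nonzero(m); print('red', xs.min()+220,xs.max()+220, 'row at left', ys[xs<=xs.min()+2].mean()+140,'right',ys[xs>=xs.max()-2].mean()+140)
"
```

```text
tip [227.8 163.2] [ 36. 192.] [211.1 239. ] [ 70. 363.]
low [247.1 166.5] [121. 206.] [229.7 250.8] [132. 403.]
hinge [264.1 165.4] [196. 202.] [245.9 242.3] [186. 374.]
lugpt [284.6 166.4] [286. 206.] [264.2 243.2] [247. 377.]
red 231 235 row at left 159.91666666666666 right 159.4
```

```bash
python3 -c "
from h import *
t=load('top0.png'); s=load('scene0.png')
def tri(pt,ps):
    A=[];b=[]
    for c,p in((t,pt),(s,ps)):
        d=ray(c,p); d/=np.linalg.norm(d); M=np.eye(3)-np.outer(d,d); A.append(M); b.append(M@c['eye'])
    X=np.linalg.lstsq(np.vstack(A),np.hstack(b),rcond=None)[0]
    e=[np.abs(proj(c,X)-p).max().round(1) for c,p in((t,pt),(s,ps))]
    return tofix(X).round(1),(X[2]*1000).round(1),e
zt=lambda u,v:np.array([u/4.4+219.6,v/4.4+119.6])
zs=lambda u,v:np.array([u/3.333+189.6,v/3.333+129.6])
print('tip',tri(zt(60,175),zs(88,318)))
print('grip low',tri(zt(146,188),zs(152,353)))
print('block hole',tri(zt(287,277),zs(305,356)), 'expect -33,85,50')
print('clamp arm tip',tri(zt(270,180),zs(230,303)))
"
```

```text
tip (array([ 34.3, 234.3]), np.float64(123.2), [np.float64(0.0), np.float64(0.0)])
grip low (array([ 34. , 181.2]), np.float64(73.2), [np.float64(0.3), np.float64(0.4)])
block hole (array([-32. ,  86.4]), np.float64(48.9), [np.float64(0.0), np.float64(0.1)]) expect -33,85,50
clamp arm tip (array([34.5, 93.7]), np.float64(78.3), [np.float64(0.4), np.float64(0.7)])
```

The clamp is only partly open: tip triangulated at fixture (34,234,123), about 0.68 rad, at 117 mm radius as expected. The block-hole check agreed to about 1.5 mm. Now I'll align and push the handle toward -y.

servo_tool(deltas=[{"slide":[-0.5,0,0.5],"spin":0},{"slide":[-0.1,-0.6,0.1],"spin":0},{"slide":[0,-0.6,0],"spin":0},{"slide":[0,-0.6,0],"spin":0}])

```text
time_s: 24.5
tcp_pos: [0.5994, 0.1927, 0.0996]
ee_rot: [[-0.993, -0.105, -0.06], [-0.101, 0.992, -0.072], [0.067, -0.065, -0.996]]
wrist_force: [0.3, -0.6, -0.2]
gripper_width: 0.002
```

```bash
python3 -c "
from h import *
s=st(); print(s['ee_rot'].round(4)[:,2].tolist(),s['joints'].round(1)); look('19')
"
```

```text
t 24.5 fix mm [ 27.9 257.5] z 99.6 toolx dir rel fix -179.4 F [ 0.3 -0.6 -0.2] w 0.0
[-0.06, -0.0718, -0.9956] [  33.3   30.7   -4.9    1.8  -59.5 -118.4]
```

View pics/z_s19.png

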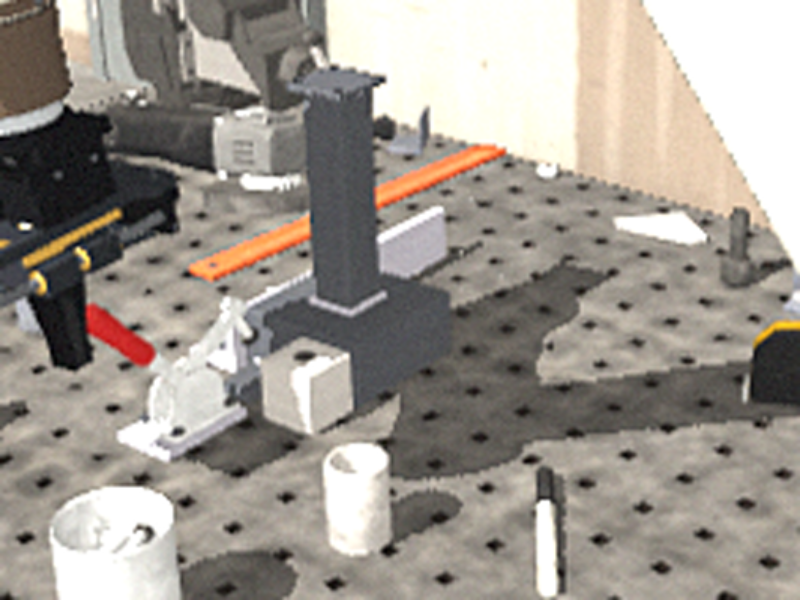

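servo_tool(deltas=[{"slide":[-0.1,-0.6,0],"spin":0},{"slide":[0,-0.6,0],"spin":0},{"slide":[0,-0.6,0],"spin":0}])

```text
time_s: 24.9
tcp_pos: [0.6106, 0.1626, 0.1159]
ee_rot: [[-0.993, -0.108, -0.037], [-0.106, 0.993, -0.045], [0.042, -0.041, -0.998]]
wrist_force: [-6.9, 8.3, 10.9]
gripper_width: 0.005
```

```bash
python3 -c "
from h import *
s=st(); print(s['ee_rot'].round(4)[:,2].tolist(),s['joints'].round(1)); look('20')
"
```

```text
t 24.9 fix mm [ 36.3 226.6] z 115.9 toolx dir rel fix -179.09 F [-6.9  8.3 10.9] w 0.0
[-0.0375, -0.0449, -0.9983] [  30.1   29.1   -4.9    1.3  -59.2 -114.7]
```

View pics/z_s20.png

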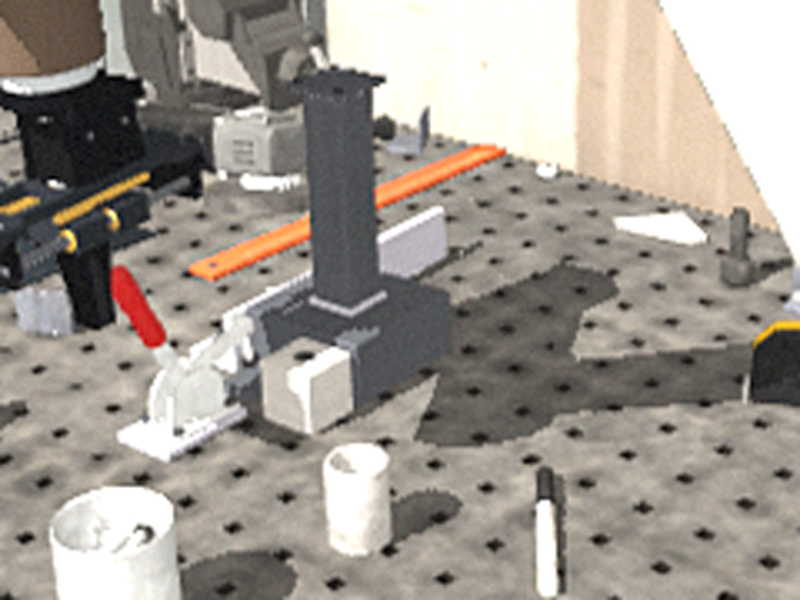

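servo_tool(deltas=[{"slide":[0.1,-0.6,0.2],"spin":0},{"slide":[0,-0.6,0],"spin":0}])

```text
time_s: 25.2
tcp_pos: [0.6135, 0.1403, 0.1266]
ee_rot: [[-0.993, -0.112, -0.022], [-0.112, 0.993, -0.032], [0.025, -0.029, -0.999]]
wrist_force: [-14.6, 25.0, 0.7]
gripper_width: 0.004
```

```bash
python3 -c "
from h import *
s=st(); print(s['ee_rot'].round(4)[:,2].tolist(),s['joints'].round(1)); look('21')
"
```

```text
t 25.2 fix mm [ 37.2 204. ] z 126.6 toolx dir rel fix -178.78 F [-14.6  25.    0.7] w 0.0
[-0.0217, -0.0321, -0.9993] [  28.1   27.7   -5.4    1.2  -58.8 -112.3]
```

View pics/z_s21.png

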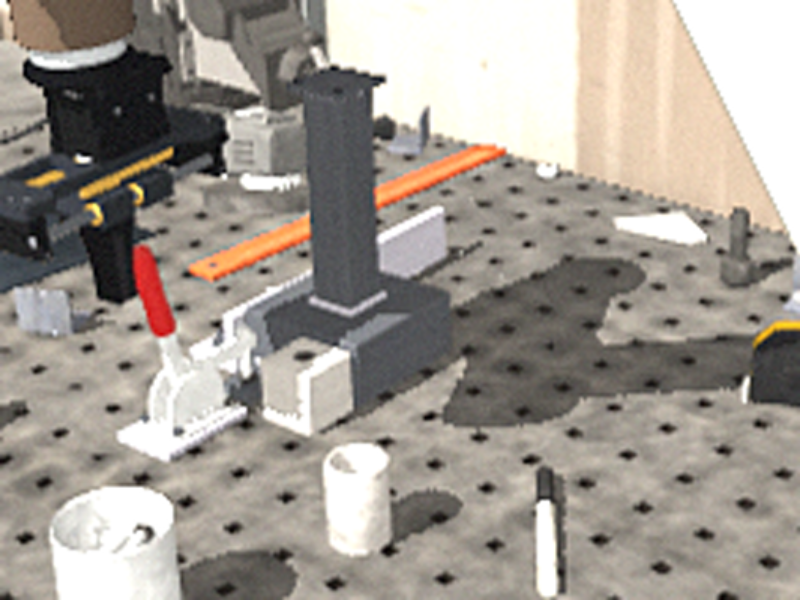

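servo_tool(deltas=[{"slide":[0.15,-0.6,0.1],"spin":0}])

```text
time_s: 25.4
tcp_pos: [0.6137, 0.1391, 0.1276]
ee_rot: [[-0.994, -0.112, -0.007], [-0.112, 0.994, -0.006], [0.007, -0.005, -1.0]]
wrist_force: [-8.9, 58.2, 2.0]
gripper_width: 0.009
```

```bash
python3 -c "
from h import *
s=st(); print(s['ee_rot'].round(4)[:,2].tolist(),s['joints'].round(1)); look('22')
"
```

```text
t 25.4 fix mm [ 37.3 202.9] z 127.6 toolx dir rel fix -178.79 F [-8.9 58.2  2. ] w 0.01
[-0.0068, -0.0059, -1.0] [ 2.750e+01  2.710e+01 -5.900e+00  1.000e-01 -5.750e+01 -1.112e+02]
```

View pics/z_s22.png

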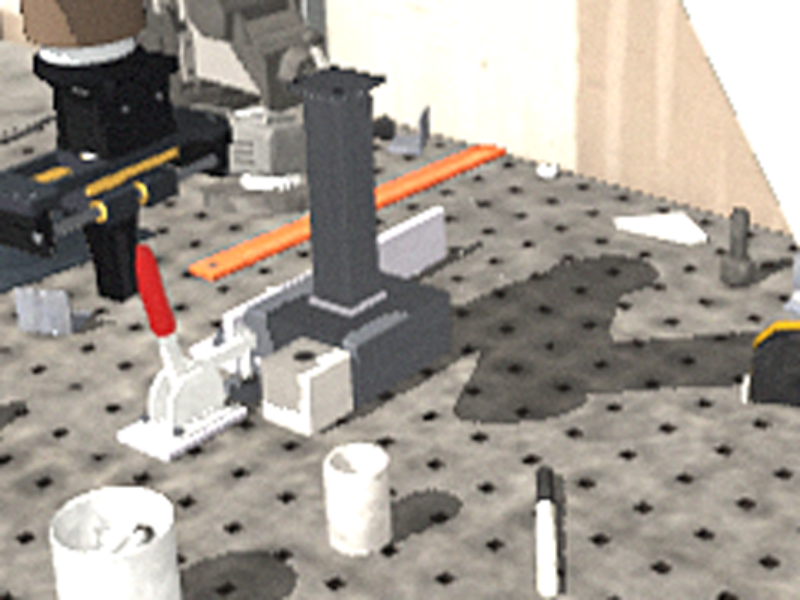

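servo_tool(deltas=[{"slide":[0,0.8,0],"spin":0},{"slide":[0,1,0],"spin":0},{"slide":[0,1,0],"spin":0},{"slide":[0,1,0],"spin":0},{"slide":[0,1,-0.5],"spin":0},{"slide":[0,0.5,-1],"spin":0},{"slide":[0,0,-1],"spin":0},{"slide":[0,0,0],"spin":0}])

```text
time_s: 26.3
tcp_pos: [0.5963, 0.2834, 0.1988]
ee_rot: [[-0.993, -0.121, 0.004], [-0.121, 0.993, 0.006], [-0.004, 0.005, -1.0]]
wrist_force: [-0.2, 0.5, 0.6]
gripper_width: 0.006
```

```bash
python3 -c "
from h import *
s=st(); look('23')
def w(x,y,z): p=O+XF*x/1000+YF*y/1000; return [*p,z/1000]
s=load('s23.png');t=load('t23.png')
for n,p in (('tip',(31,164,160)),('low',(31,181,87)),('lugpt',(31,86,10)),('armfoot',(31,86,20))):
    a=proj(t,w(*p)); b=proj(s,w(*p)); print(n,((a-[219.6,119.6])*4.4).round(0),((b-[189.6,129.6])*3.333).round(0), ((b-[244.6,179.6])*6.5).round(0))
cv2.imwrite('pics/p23.png',cv2.resize(cv2.convertScaleAbs(s['frame'][190:270,220:330,::-1],alpha=1.5),None,fx=7,fy=7,interpolation=cv2.INTER_CUBIC))
"
```

```text
t 26.3 fix mm [ 32.9 348.1] z 198.8 toolx dir rel fix -178.25 F [-0.2  0.5  0.6] w 0.01
tip [155. 158.] [159. 238.] [-47. 138.]
low [145. 188.] [152. 337.] [-61. 332.]
lugpt [286. 206.] [249. 379.] [127. 413.]
armfoot [285. 203.] [248. 367.] [126. 392.]
```

View pics/p23.png

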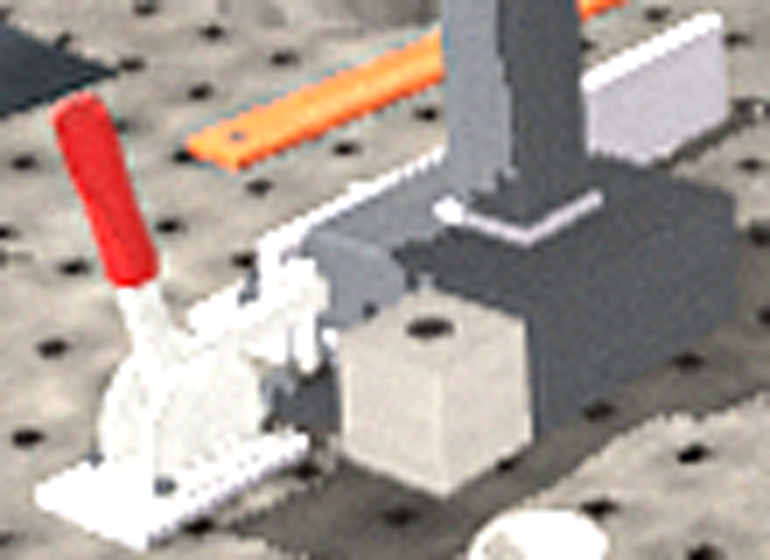

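View pics/z_t23.png

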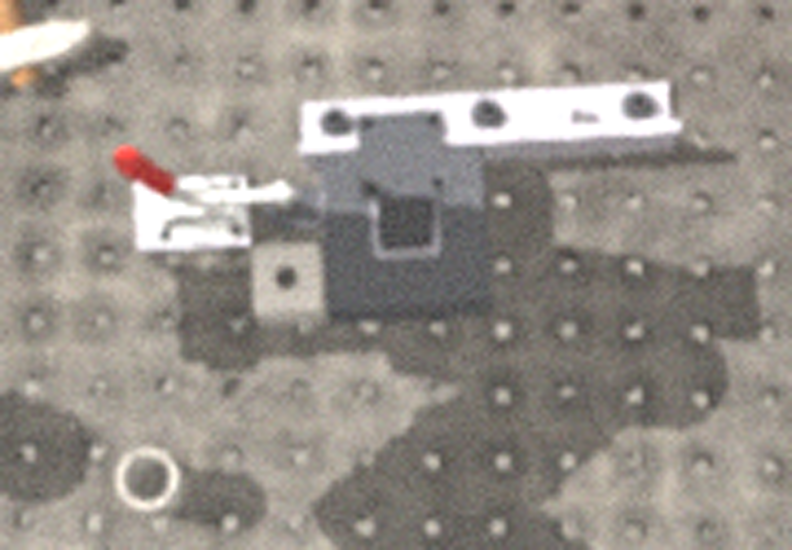

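View pics/z_s23.png

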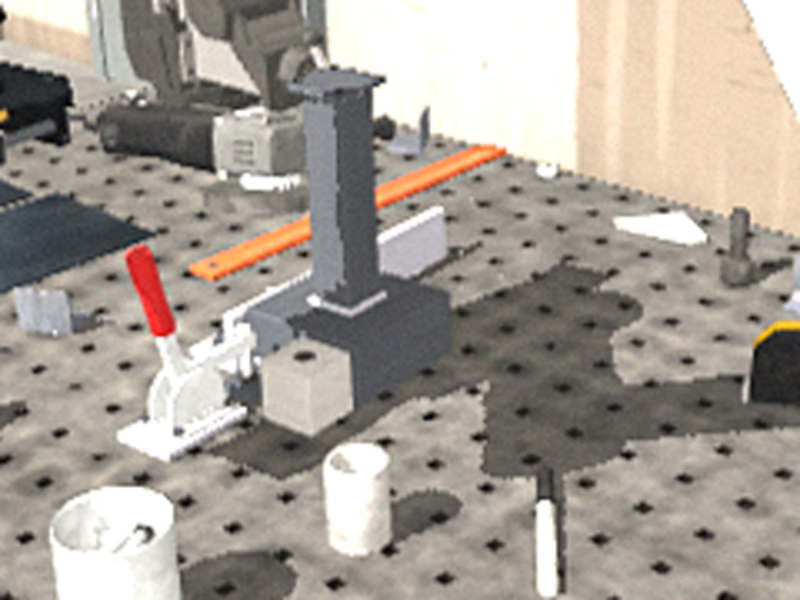

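```bash
python3 -c "
from h import *
s=load('s23.png');t=load('t23.png')
def w(x,y,z): p=O+XF*x/1000+YF*y/1000; return [*p,z/1000]
def tri(pt,ps):
    A=[];b=[]
    for c,p in((t,pt),(s,ps)):
        d=ray(c,p); d/=np.linalg.norm(d); M=np.eye(3)-np.outer(d,d); A.append(M); b.append(M@c['eye'])
    X=np.linalg.lstsq(np.vstack(A),np.hstack(b),rcond=None)[0]
    return tofix(X).round(1),(X[2]*1000).round(1),[np.abs(proj(c,X)-p).max().round(1) for c,p in((t,pt),(s,ps))]
zt=lambda u,v:np.array([u/4.4+219.6,v/4.4+119.6])
zs=lambda u,v:np.array([u/3.333+189.6,v/3.333+129.6])
print('tip',tri(zt(126,159),zs(138,252)))
print('low',tri(zt(168,185),zs(164,332)))
for th in (0,.02,.1,.2,.3):
    c_,s_=np.cos(th),np.sin(th); o=[]
    for a,b in((14,119),(31,46),(-64,-31),(-64,-21)):
        y=150+a*c_+b*s_; z=41-a*s_+b*c_; P=w(31,y,z)
        o.append((round(y),round(z),((proj(t,P)-[219.6,119.6])*4.4).round(0).tolist(),((proj(s,P)-[189.6,129.6])*3.333).round(0).tolist()))
    print(th,o)
a=cv2.resize(cv2.convertScaleAbs(s['frame'][200:260,225:285,::-1],alpha=1.3),None,fx=10,fy=10,interpolation=cv2.INTER_CUBIC); cv2.imwrite('pics/p23b.png',a)
"
```

```text
tip (array([ 33. , 183.8]), np.float64(155.5), [np.float64(0.0), np.float64(0.0)])
low (array([ 33.7, 165.4]), np.float64(83.5), [np.float64(0.2), np.float64(0.3)])
0 [(164, 160, [155.0, 158.0], [159.0, 238.0]), (181, 87, [145.0, 188.0], [152.0, 337.0]), (86, 10, [286.0, 206.0], [249.0, 379.0]), (86, 20, [285.0, 203.0], [248.0, 367.0])]
0.02 [(166, 160, [151.0, 158.0], [157.0, 239.0]), (182, 86, [144.0, 188.0], [151.0, 338.0]), (85, 11, [287.0, 206.0], [249.0, 377.0]), (86, 21, [286.0, 202.0], [248.0, 366.0])]
0.1 [(176, 158, [137.0, 160.0], [148.0, 246.0]), (185, 84, [139.0, 190.0], [148.0, 343.0]), (83, 17, [289.0, 204.0], [250.0, 370.0]), (84, 26, [287.0, 200.0], [249.0, 359.0])]
0.2 [(187, 155, [121.0, 162.0], [136.0, 255.0]), (190, 80, [134.0, 191.0], [144.0, 350.0]), (81, 23, [291.0, 201.0], [252.0, 361.0]), (83, 33, [288.0, 198.0], [249.0, 351.0])]
0.3 [(199, 151, [105.0, 165.0], [125.0, 266.0]), (193, 76, [130.0, 193.0], [141.0, 357.0]), (80, 30, [293.0, 199.0], [252.0, 353.0]), (83, 40, [288.0, 196.0], [249.0, 343.0])]
```

View pics/p23b.png

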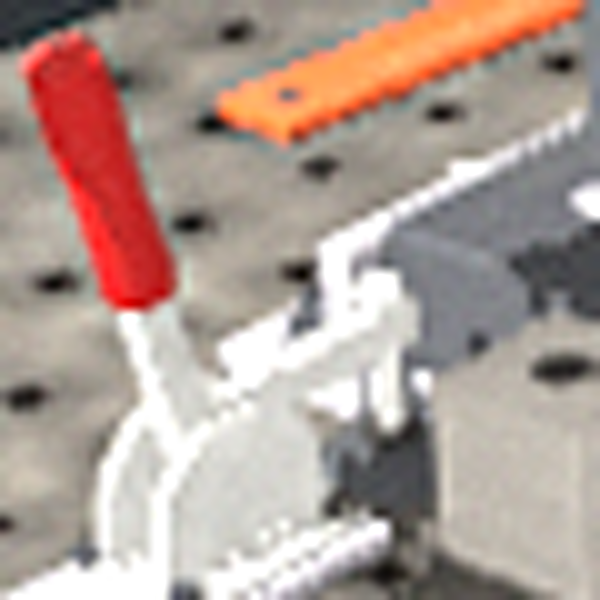

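The stop at 58 N says the clamp is down, and the foot bottom in crop p23b (390,430) lies near the predicted lug point (393,437). But the handle tip triangulates to (33,184,155), short of the stated shut position. I'll look closer with the wrist camera.

servo_tool(deltas=[{"slide":[1,0,0],"spin":0},{"slide":[1,-0.5,0],"spin":0},{"slide":[1,-1,0],"spin":0},{"slide":[1,-1,0],"spin":0},{"slide":[0.8,-1,0],"spin":0},{"slide":[0,-1,0],"spin":0},{"slide":[0,-1,0],"spin":0},{"slide":[0,-1,0],"spin":0},{"slide":[0,-1,0],"spin":0},{"slide":[0,0,0],"spin":0}])

```text
time_s: 27.4
tcp_pos: [0.484, 0.0666, 0.1833]
ee_rot: [[-0.993, -0.115, -0.023], [-0.115, 0.993, -0.006], [0.023, -0.003, -1.0]]
wrist_force: [-0.2, 0.6, -0.0]
gripper_width: 0.006
```

```bash
python3 -c "
from h import *
s=st(); c=cap('wrist','w24.png'); print(c['eye'],tofix(c['eye']))
def w(x,y,z): p=O+XF*x/1000+YF*y/1000; return [*p,z/1000]
def pf(c,X):
    q=c['rotation'].T@(np.array(X)-c['eye']); th=np.arctan2(np.hypot(q[0],q[1]),q[2]); ph=np.arctan2(q[1],q[0]); K=c['camera_matrix']; return np.array([K[0,2]+K[0,0]*th*np.cos(ph),K[1,2]+K[0,0]*th*np.sin(ph)])
for n,p in (('tip',(31,164,160)),('lug',(31,86,10)),('lug20',(31,86,20)),('hinge',(31,150,41)),('block',(-33,85,50))): print(n,pf(c,w(*p)).round(0))
"
```

```text
t 27.4 fix mm [-98.5 142.4] z 183.3 toolx dir rel fix -178.6 F [-0.2  0.6 -0. ] w 0.01
[0.41651641 0.05797041 0.34681267] [-166.48607735  139.93539577]
tip [343. 380.]
lug [273. 291.]
lug20 [272. 295.]
hinge [325. 306.]
block [265. 257.]
```

View pics/w24.png

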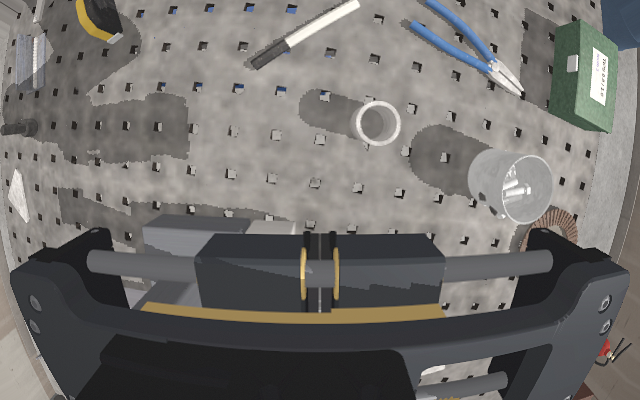

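```bash
python3 -c "
from h import *
a=[]
for f in ('t23.png','top0.png'):
    t=load(f); a.append(cv2.resize(cv2.convertScaleAbs(t['frame'][148:188,240:300,::-1],alpha=1.6,beta=10),None,fx=9,fy=7,interpolation=cv2.INTER_CUBIC))
cv2.imwrite('pics/c1.png',np.vstack(a))
a=[]
for f in ('s23.png','scene0.png'):
    t=load(f); a.append(cv2.resize(cv2.convertScaleAbs(t['frame'][212:262,230:275,::-1],alpha=1.1),None,fx=8.5,fy=11,interpolation=cv2.INTER_CUBIC))
cv2.imwrite('pics/c2.png',np.hstack(a))
"
```

```text
(no output)
```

View pics/c1.png

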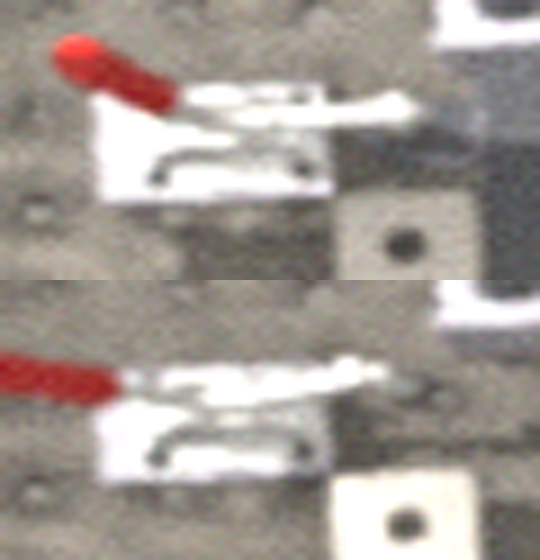

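View pics/c2.png

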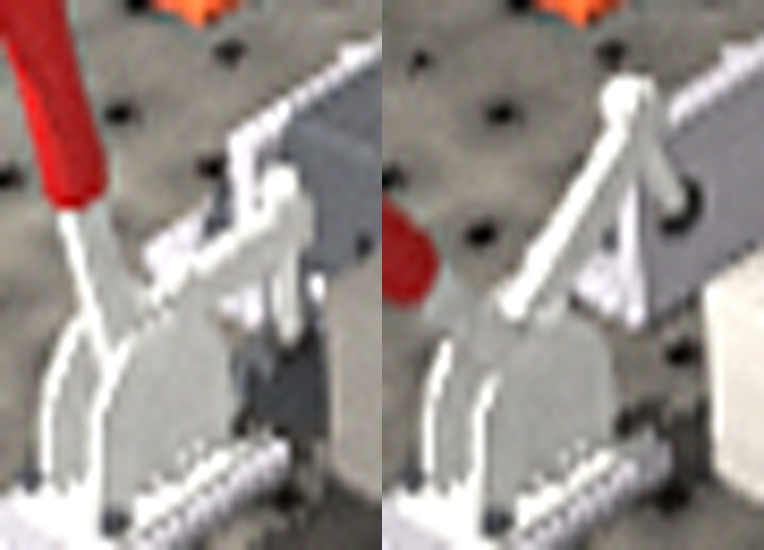

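```bash
python3 -c "
from h import *
s=load('s23.png');t=load('t23.png')
def tri(pt,ps):
    A=[];b=[]
    for c,p in((t,pt),(s,ps)):
        d=ray(c,np.array(p)-.45); d/=np.linalg.norm(d); M=np.eye(3)-np.outer(d,d); A.append(M); b.append(M@c['eye'])
    X=np.linalg.lstsq(np.vstack(A),np.hstack(b),rcond=None)[0]
    return *tofix(X).round(1),(X[2]*1000).round(1),[np.abs(proj(c,X)-p+.45).max().round(1) for c,p in((t,pt),(s,ps))]
f=tri((287.8,163.7),(265.6,230.9)); print('foot open',f)
y,z=f[1]-150,f[2]-41
for d in (0,27,29,31,33,38): 
    a=np.radians(d); print(d,150+y*np.cos(a)-z*np.sin(a), 41+y*np.sin(a)+z*np.cos(a))
"
```

```text
foot open (np.float64(33.2), np.float64(75.3), np.float64(42.4), [np.float64(0.2), np.float64(0.3)])
0 75.3 42.4
27 82.80622594349354 8.33431880331957
29 83.98717440834226 6.009188957593774
31 85.24854933267812 3.7266900252019104
33 86.58881392545578 1.4896028795010667
38 90.27367064012196 -3.886697151777264
```

```bash
python3 -c "
from h import *
s=load('s23.png');t=load('t23.png')
cv2.imwrite('pics/e1.png',cv2.resize(cv2.convertScaleAbs(s['frame'][195:265,275:335,::-1],alpha=2.2,beta=10),None,fx=10,fy=8.5,interpolation=cv2.INTER_CUBIC))
cv2.imwrite('pics/e2.png',cv2.resize(cv2.convertScaleAbs(t['frame'][145:200,285:340,::-1],alpha=2.2,beta=10),None,fx=10.9,fy=10.9,interpolation=cv2.INTER_CUBIC))
"
```

```text
(no output)
```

View pics/e1.png

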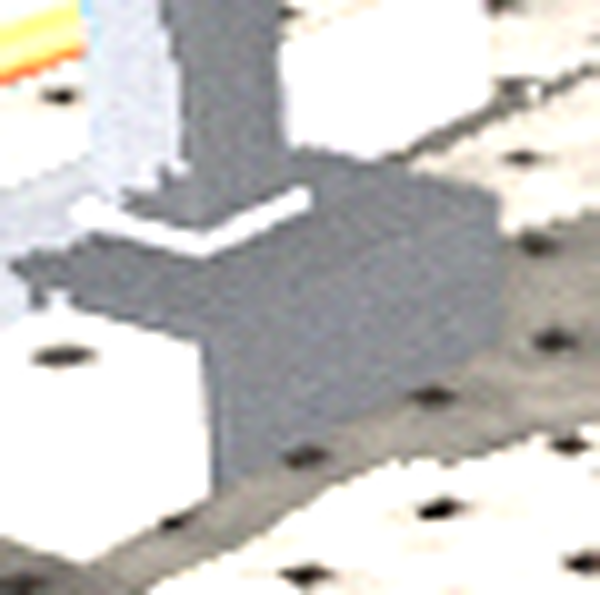

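View pics/e2.png

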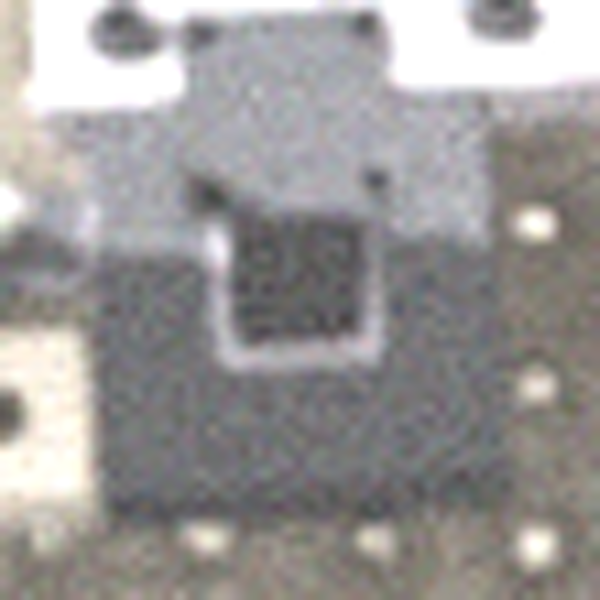

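```bash
python3 -c "
from h import *
t=load('t23.png'); g=lambda u,v,z: tofix(onz(t,(u/10.9+285-.45,v/10.9+145-.45),z)).round(1)
a,b=g(105,521,0),g(510,497,0); print('-x bottom edge',a,b,'yaw',np.degrees(np.arctan2(-(a-b)[0],(a-b)[1])).round(2))
c,d=g(492,130,.055),g(508,470,.055); print('-y top edge',c,d,'yaw',np.degrees(np.arctan2((c-d)[1],(c-d)[0])).round(2))
print('collar',g(228,355,.055),g(378,347,.055), 'post right/left base mid expects +-20..')
print('foot +y edge',g(97,400,.055),'block edge',g(92,400,.05))
"
```

```text
-x bottom edge [-56.3  60.3] [-57.7 -62.3] yaw -0.65
-y top edge [ 41.7 -62.8] [-60.6 -59.5] yaw -1.85
collar [-20.6  19.4] [-21.3 -24.5] post right/left base mid expects +-20..
foot +y edge [-31.3  58.4] block edge [-30.  60.]
```

```bash
python3 -c "
from h import *
st(); print(r.finish_job())"
```

```text
t 27.45 fix mm [-98.3 143.3] z 183.2 toolx dir rel fix -178.57 F [-0.   0.4 -0.3] w 0.0
the job is handed in; nothing more can be done
None
```

I slid the pedestal against the back fence and the stop block and pushed the clamp handle until it stopped solid. I handed the job in at 27.5 s. One check on the clamp disagreed, described below.

- **Pushes:** I pushed low on the foot, first toward the fence and then along it to the stop block. A last push toward the fence followed. The arm met 65 N at the stop and 70 N at the fence, and the pedestal moved no further. The gripper body passed close to the post, and I saw no sign of contact.
- **Clamp:** I pushed the handle toward the pedestal with closed fingers until it stood still at 58 N. The robot was clear of everything when I handed in.
- **Seating:** In the pictures taken after clamping, the foot looks tight against the stop block and fence. Its measured turn is between -0.7° and -1.9°, and its faces are within about 3–4 mm of where they should be. The image resolution is about 3 mm per pixel, so I can't rule out a gap of 1–2 mm, and the fence contact line itself was hard to see.
- **Clamp check that disagreed:** The handle tip measured about 20 mm short of the stated shut position, which would mean about 0.17 rad still open. The hard stop, the clamp foot appearing at the lug point and the foot's computed swing (z about 6–8 mm) all say it is down on the lug. I took it as shut. The wrist-camera view I tried was blocked by the gripper.
- **Bystanders:** The tube, tin and pin looked unmoved in the scene images; I did not measure them.

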